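# Put the cleaned gas hob back in service

### The arm

A 6-joint arm with a two-finger parallel gripper is mounted at the origin on the work surface. World frame = base frame: x ahead of the robot, y to its left, z up, the work surface at z = 0. Lengths are in m, angles in rad, forces in N, time in s.
With the tool pointing down it reaches from about 0.275 to 0.825 m from the base axis. Payload 4.9 kg.
Tool frame: the origin (TCP) lies on the centre line of the jaws, within the pads' length; the fingertips stand r.nose_length ahead of it and the grasp point (between the pads) lies 6 mm ahead of it (r.nose_length is the distance from the TCP to the fingertips, in m); z points along the fingers, y is the line along which they close (so a half turn about z gives the same grasp; the last joint's range is limited). The gripper opens to 85 mm and grips with 20 to 120 N. Pads are 22 mm wide; open, the fingers measure 114 mm over their backs; the gripper's body (76 mm by 85 mm) begins 54 mm behind the grasp point. The pads swing forward as they close: fully open they stand 13 mm farther back than shut.
Start: joints at [1.122, 0.326, -0.193, 1.052, 0, 1.437], TCP at [0.17, 0.523, 0.256] pointing down, gripper open.
Joint ranges: [-2.65, 2.65], [-0.97, 1.79], [-1.3, 1.35], [-1.93, 2.1], [-1.47, 1.37], [-3.14, 3.14]. Speed limits (rad/s): [2.57, 2.57, 3.14, 3.14, 3.14, 3.14].

### API

Orientations are given as a 3x3 rotation matrix whose columns are the frame's x, y, z axes.
In Python, from bench import r, cams, workorder, spotter gives the robot as it stands. The module is installed in compiled form; this text tells all that it offers.
- The arm moves only by the shell command python3 -m creep 'ROWS' [OPENING]. ROWS is JSON, a list that holds one entry, the list of rows, each a list of 4 numbers: the shift along the tool's x, y, z in cm, then the turn about the tool's z in degrees. In form: [[[dx, dy, dz, turn], ...]]. A call has 1 to 5 rows; each row shifts and turns the commanded pose from where the row before left it, along the tool's axes as they then stand; what a row does not reach is not made up. A row lasts 1/12 s, in which the tool goes at most 41.7 mm and 7.16 degrees, less where a joint would pass 70% of its speed; a pose out of reach is approached as far as the arm can. A call with a gripper value outside its range is refused whole. OPENING is the closure, from 0 (fully open) to 1 (shut), set as the call begins (- or left out, the last holds). The fingers move at their own pace and stop on an object; the grip force is fixed at half the most. Time passes only in rows, so rows that do not move let the fingers close. It gives the time, the measured TCP pose, the force, the opening and the grip force at its end, in the units of the state.
- r.get_obs(): the state, without advancing time (a new reading comes with each control period).
- cams.get_image(name): name is "scene" or "side" or "wrist"; returns a dict with "color" (384x512x3 uint8, red, green, blue), "camera_matrix" (3x3 intrinsics, pixels), "T" (4x4, takes a point from camera to world coordinates). Camera axes: x right, y down, z forward; pixel columns grow to the right and rows downward; lengths in m; the calibration is good to about 2 mm. The wrist camera is an equidistant fisheye: a pixel r from the principal point sees the ray r / f radians off the axis. A picture is of the moment at which its call begins. There is no depth.
- workorder.close_job(): hands the job in; it is judged then, once.
Trained networks look in a picture, given as the dict that the camera call returned (one of the last four; its "shot" number tells which), for a name from the list of things; names that differ only in an ending like _2 or _b are one class to them, and where a whole thing is asked for, a point or a joint stands for the part that bears it (a point fixed in the world has none). Each returns a list of dicts, best first, with "score" (0 to 1); they miss things now and then, are a little off and sometimes report something else, mostly with a low value. They report only what shows in the picture. A call takes as long as a camera call. They do not tell look-alikes from the thing itself.
- spotter.search_frame(picture, label): "bbox" ([left, top, width, height] in pixels, round what is visible of it).
The state is a dict: "clock": time; "joint_positions": joint angles; "dq": joint speeds; "joint_efforts": joint torques, N m; "tool_pos": TCP position; "eef_rot": TCP orientation; "force": force on the tool from outside, world axes, zero at the start; "torque": the same for the moment, N m; "grip_width": opening from 0.0 (shut) to 1.0 (fully open); "finger_force": force on a finger pad.
Only numpy, scipy, OpenCV 4.12 (cv2) and the standard library are available. Lean on these libraries where they do the work, as an engineer would, in place of code of your own. Each camera call takes 0.05 s, during which the arm holds its last target. There are 200 camera calls.

### The job

The hob has just been cleaned. First turn the gas handwheel fully shut; with the gas shut, seat each burner cap that lies on the draining mat level in the burner cup of its own size, with its tab pointing straight at that burner's spark electrode; when all are fitted, open the handwheel until its pointer is on the wide open mark. At some point take the scraper off the hob and leave it lying flat on the draining mat, and leave the other kitchen things where they are.

Things in the scene. Friction and masses are not known exactly. Their poses are not given: they have to be found in the camera images.
- cap_small: The small burner cap (may be absent): brass disc 48 mm across, upright side 8 to 21 mm above its underside, top at 24 mm; it stands on a round plug 35 mm across, 8 mm long. One tab (10 wide, 8 thick, 12 to 20 mm above the underside) juts out 10 mm from the rim. Origin: centre of the plug's underside; z up; the tab points along x. 40 to 120 g.
- burner_small: Burner of the small cap: fixed aluminium cup, 46 mm outside, 40 inside, 12 high. Origin: centre of its underside, on the hob plate; z up; x points to its spark electrode, a white ceramic pin 6 mm across, 20 high, 40 mm from the centre (6 mm beyond an aligned tab). Seated, the cap's disc rests on the cup's rim: its origin is 4 mm above this one, with 2.5 mm side play.
- tab_small (a point): Outer end of the tab of the small cap, 34 mm from the cap's axis, 16 mm above its underside.
- cap_medium: The medium burner cap (may be absent): brass disc 58 mm across, upright side 8 to 21 mm above its underside, top at 24 mm; it stands on a round plug 45 mm across, 8 mm long. One tab (10 wide, 8 thick, 12 to 20 mm above the underside) juts out 10 mm from the rim. Origin: centre of the plug's underside; z up; the tab points along x. 40 to 120 g.
- burner_medium: Burner of the medium cap: fixed aluminium cup, 56 mm outside, 50 inside, 12 high. Origin: centre of its underside, on the hob plate; z up; x points to its spark electrode, a white ceramic pin 6 mm across, 20 high, 45 mm from the centre (6 mm beyond an aligned tab). Seated, the cap's disc rests on the cup's rim: its origin is 4 mm above this one, with 2.5 mm side play.
- tab_medium (a point): Outer end of the tab of the medium cap, 39 mm from the cap's axis, 16 mm above its underside.
- cap_large: The large burner cap (may be absent): brass disc 68 mm across, upright side 8 to 21 mm above its underside, top at 24 mm; it stands on a round plug 55 mm across, 8 mm long. One tab (10 wide, 8 thick, 12 to 20 mm above the underside) juts out 10 mm from the rim. Origin: centre of the plug's underside; z up; the tab points along x. 40 to 120 g.
- burner_large: Burner of the large cap: fixed aluminium cup, 66 mm outside, 60 inside, 12 high. Origin: centre of its underside, on the hob plate; z up; x points to its spark electrode, a white ceramic pin 6 mm across, 20 high, 50 mm from the centre (6 mm beyond an aligned tab). Seated, the cap's disc rests on the cup's rim: its origin is 4 mm above this one, with 2.5 mm side play.
- tab_large (a point): Outer end of the tab of the large cap, 44 mm from the cap's axis, 16 mm above its underside.
- hob: Black glass hob plate, fixed, 270 (x) by 300 (y) by 8 mm. Origin: centre of its underside, on the worktop. The three burner cups stand on it; which size stands in which place varies.
- mat: Light grey draining mat, fixed, 260 (x) by 240 (y) by 4 mm. Origin: centre of its underside, on the worktop. The caps start on the three quarters of it farther along its +x; a strip 60 mm wide along its -x edge is free.
- scraper: Loose hob scraper lying on the hob, 70 g: grey handle 20 mm wide, 16 high (x from -64 to +40 mm), steel blade head 46 wide, 10 high at the +x end (x to +72 mm). Origin: on its underside, near the centre of mass; x along the tool towards the head.
- gas_wheel (a joint): Angle of the gas handwheel (plain dark disc 58 mm across, 22 high, upright axis, white pointer bar on top): 0 fully shut at its stop, pointer at the narrow mark; grows counter-clockwise from above as it opens; 5.24 (300 degrees): pointer on the wide open mark; end stop 5.9. Stays where left; friction 0.06 N m. Smooth rim: grip it across.
- wheel_centre (a point): Centre of the handwheel, on its axis at mid height, 62 mm above the worktop; the height to grip. Below the wheel a fixed white flange 100 mm across has its top at 30 mm, with marks 4 mm high.
- wheel_pointer (a point): Outer end of the white pointer bar on top of the handwheel, 28 mm from the axis.
- open_mark (a point): The open mark: wide (9 mm) dark bar on the white flange, 42 mm from the wheel's axis.
- shut_mark (a point): The shut mark: narrow (3 mm) dark bar on the white flange, 42 mm from the wheel's axis.
- salt: Glass salt jar with steel cap, 52 mm across, 75 mm high, towards the back. Not part of the job. Origin: its underside (spoon: its middle).
- sugar: White sugar jar with wooden lid, 54 mm across, 70 mm high, left of the hob. Not part of the job. Origin: its underside (spoon: its middle).
- spoon: Steel spoon, 150 mm long, on the worktop between robot and hob. Not part of the job. Origin: its underside (spoon: its middle).
- saucer: White saucer, 110 mm across, back right. Not part of the job. Origin: its underside (spoon: its middle).
Mind the look-alikes: they are no part of the job. What is shaped like the cap_medium but orange is not meant.

How it is judged:
By the outcome, as a careful person would: the job done as asked, in the order asked, and still so for the second after the job is handed in, with the robot touching nothing.
Of cap_small, cap_medium, cap_large only 2 to 3 are there at a start; the rules pass over those that are not, and their reading is None.
At some moment in a run one of cap_small, cap_medium, cap_large, scraper may be knocked a few centimetres aside while the robot is not near it.
Once in a run the grip may slacken for a moment while it holds something.
It also fails if it takes over 210 s, if anything falls off the work surface, if the arm or the gripper's body presses on something with over 40 N, if the wrist force passes 120 N, or if a joint passes its speed limit or range.

## Working session

There is one attempt and no reset: what is moved stays moved. The work goes in short steps, Python scripts to look and compute and a shell command to move; the robot and the scene stay as the last step left them, time stands still between calls to the robot, and variables do not carry over. Pictures are saved under pics/ and viewed, at most 14 in all, crops included, and the job is handed in when it is done.

```bash
mkdir -p pics; ls
cat > h.py <<'E'
import numpy as np, cv2
from bench import r, cams, workorder, spotter
def grab(n,f=None):
    p=cams.get_image(n)
    if f: cv2.imwrite('pics/'+f,cv2.cvtColor(p['color'],cv2.COLOR_RGB2BGR))
    return p
def ray(p,uv):
    K=p['camera_matrix'];T=p['T'];x=(uv[0]-K[0,2])/K[0,0];y=(uv[1]-K[1,2])/K[1,1]
    if p.get('fish'):
        th=np.hypot(x,y);s=np.sinc(th/np.pi);d=np.array([x/max(th,1e-9)*np.sin(th),y/max(th,1e-9)*np.sin(th),np.cos(th)])
    else: d=np.array([x,y,1.])
    d=T[:3,:3]@d
    return T[:3,3],d/np.linalg.norm(d)
def onz(p,uv,z):
    o,d=ray(p,uv);return o+d*(z-o[2])/d[2]
def proj(p,X):
    K=p['camera_matrix'];T=p['T'];c=T[:3,:3].T@(np.asarray(X,float)-T[:3,3])
    if p.get('fish'):
        rr=np.hypot(c[0],c[1]);th=np.arctan2(rr,c[2]);q=c[:2]/max(rr,1e-9)*th
    else: q=c[:2]/c[2]
    return np.array([K[0,0]*q[0]+K[0,2],K[1,1]*q[1]+K[1,2]])
def wrist(f=None):
    p=grab('wrist',f);p['fish']=1;return p
def tri(obs):
    A=np.zeros((3,3));b=np.zeros(3)
    for p,uv in obs:
        o,d=ray(p,uv);M=np.eye(3)-np.outer(d,d);A+=M;b+=M@o
    return np.linalg.solve(A,b)
E
python3 - <<'E'
from h import *
o=r.get_obs();print(o['tool_pos'],o['eef_rot'],r.nose_length,o['clock'],o['grip_width'])
for n in['scene','side','wrist']:
    p=wrist(n+'0.png') if n=='wrist' else grab(n,n+'0.png')
    print(n,p['camera_matrix'].round(1).tolist(),p['T'].round(3).tolist(), p.keys())
    for l in 'cap_small cap_medium cap_large burner_small burner_medium burner_large hob mat scraper wheel_centre salt sugar spoon saucer'.split():
        q=spotter.search_frame({k:v for k,v in p.items() if k!='fish'},l)
        print(l,[(np.round(x['bbox']).astype(int).tolist(),round(x['score'],2)) for x in q[:4]])
E
```

```text
pics
[0.1700482  0.52248104 0.25549481] [[-9.50859206e-01  3.09622669e-01 -7.56716097e-04]
 [ 3.09623502e-01  9.50857963e-01 -1.55605944e-03]
 [ 2.37738249e-04 -1.71389054e-03 -9.99998503e-01]] 0.025 0.0 1.0007893188509311
scene [[346.7, 0.0, 256.6], [0.0, 346.7, 188.7], [0.0, 0.0, 1.0]] [[0.059, 0.807, -0.588, 1.17], [0.998, -0.042, 0.041, -0.076], [0.008, -0.59, -0.808, 0.93], [0.0, 0.0, 0.0, 1.0]] dict_keys(['color', 'camera_matrix', 'T', 'shot'])
cap_small [([166, 181, 15, 13], 0.67), ([367, 156, 24, 15], 0.41)]
cap_medium [([99, 202, 20, 17], 0.77), ([182, 204, 23, 14], 0.76), ([214, 229, 20, 21], 0.65), ([224, 145, 16, 13], 0.61)]
cap_large [([142, 195, 23, 26], 0.68)]
burner_small [([182, 202, 24, 16], 0.6), ([272, 221, 19, 15], 0.52)]
burner_medium [([311, 184, 20, 18], 0.68)]
burner_large [([318, 211, 21, 23], 0.89), ([251, 156, 40, 11], 0.17)]
hob [([251, 170, 108, 83], 0.77), ([266, 175, 24, 36], 0.63), ([185, 202, 23, 20], 0.41)]
mat [([139, 159, 74, 67], 0.69)]
scraper [([266, 174, 27, 36], 0.87), ([362, 154, 31, 31], 0.47), ([141, 196, 22, 22], 0.3)]
wheel_centre [([370
[... 872 characters left out ...]
]
salt [([192, 160, 15, 21], 0.62), ([274, 297, 24, 24], 0.54)]
sugar [([215, 300, 20, 30], 0.81), ([205, 195, 89, 84], 0.27)]
spoon [([305, 201, 11, 35], 0.75)]
saucer [([203, 130, 24, 22], 0.76)]
wrist [[297.3, 0.0, 255.3], [0.0, 297.3, 191.2], [0.0, 0.0, 1.0]] [[0.31, 0.915, 0.257, 0.105], [0.951, -0.298, -0.085, 0.543], [-0.001, 0.271, -0.963, 0.373], [0.0, 0.0, 0.0, 1.0]] dict_keys(['color', 'camera_matrix', 'T', 'shot', 'fish'])
cap_small []
cap_medium [([6, 316, 18, 21], 0.78)]
cap_large [([0, 335, 10, 19], 0.6)]
burner_small []
burner_medium []
burner_large []
hob [([81, 351, 51, 32], 0.95)]
mat [([0, 336, 10, 20], 0.55)]
scraper []
wheel_centre []
salt []
sugar []
spoon []
saucer []
```

Run:
```python
import cv2,numpy as np
a=cv2.imread('pics/scene0.png')[130:290,85:415];cv2.imwrite('pics/sc.png',cv2.resize(a,(792,384),interpolation=3))
a=cv2.imread('pics/side0.png')[95:340,180:330];cv2.imwrite('pics/sd.png',cv2.resize(a,None,fx=2.4,fy=2.4,interpolation=3))
```

```text
(no output)
```

View pics/sc.png

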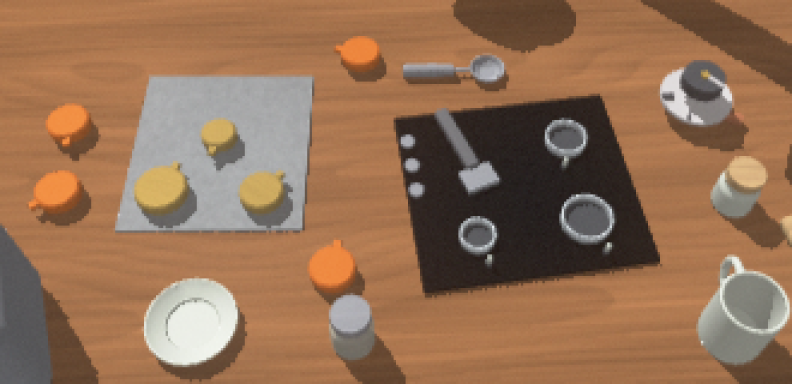

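View pics/sd.png

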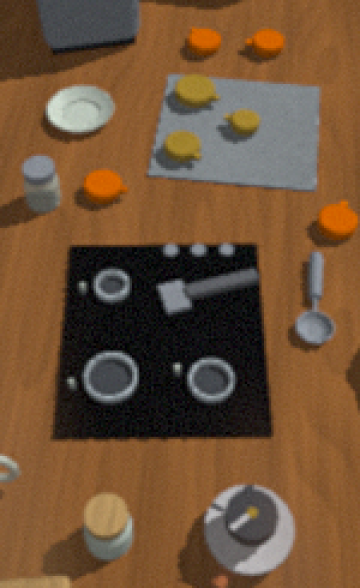

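The scene crop shows three brass caps on the mat, at (218,135), (262,190) and (161,188). The orange look-alikes lie off the mat. The scraper is at (465,150), the wheel at (704,80), and the cups are at (566,137), (478,234) and (587,217). The side crop agrees with this.

Run:
```python
from h import *
s=grab('scene');d=grab('side')
F=dict(wheel_top=((704,77),(251,511)),wheel_tip=((722,77),(233,522)),wheel_hub=((706,75),(257,511)),
cup_med=((566,135),(211,379)),el_med=((566,158),(178,366)),cup_large=((587,217),(110,376)),el_large=((608,244),(71,380)),
cup_small=((478,233),(112,284)),el_small=((489,257),(83,284)),
capS=((219,132),(244,121)),capSt=((211,152),(229,119)),capM=((261,188),(183,146)),capMt=((281,176),(198,154)),capL=((161,187),(194,90)),capLt=((178,168),(214,97)),
scr_end=((441,114),(256,274)),scr_neck=((473,165),(190,290)),scr_head=((480,178),(175,296)),
hob1=((396,119),(258,246)),hob2=((600,97),(271,433)),hob3=((658,262),(55,436)),hob4=((425,292),(71,247)),
mat1=((150,77),(319,86)),mat2=((312,77),(316,185)),mat3=((303,230),(152,176)),mat4=((117,230),(168,77)),
salt=((350,312),(39,168)),sugar=((747,172),(107,510)),mug=((745,300),(0,470)))
for k,(a,b) in F.items():
    print(k,tri([(s,(85+a[0]/2.4,130+a[1]/2.4)),(d,(180+b[0]/2.4,95+b[1]/2.4))]).round(3))
```

```text
wheel_top [0.454 0.372 0.068]
wheel_tip [0.471 0.389 0.084]
wheel_hub [0.449 0.373 0.07 ]
cup_med [0.505 0.182 0.016]
el_med [0.549 0.173 0.025]
cup_large [0.634 0.188 0.014]
el_large [0.681 0.203 0.025]
cup_small [0.651 0.045 0.015]
el_small [0.689 0.054 0.022]
capS [ 0.479 -0.29   0.019]
capSt [ 0.504 -0.302  0.01 ]
capM [ 0.572 -0.229  0.017]
capMt [ 0.551 -0.207  0.018]
capL [ 0.564 -0.359  0.019]
capLt [ 0.532 -0.342  0.018]
scr_end [0.455 0.013 0.013]
scr_neck [0.544 0.048 0.015]
scr_head [0.564 0.057 0.011]
hob1 [ 0.451 -0.049 -0.001]
hob2 [0.429 0.246 0.003]
hob3 [ 0.694  0.269 -0.002]
hob4 [ 0.721 -0.026 -0.001]
mat1 [ 0.356 -0.405 -0.   ]
mat2 [ 0.367 -0.17   0.003]
mat3 [ 0.62  -0.179 -0.007]
mat4 [ 0.613 -0.414 -0.004]
salt [ 0.774 -0.115  0.068]
sugar [0.61  0.384 0.068]
mug [0.755 0.34  0.031]
```

```bash
cat >> h.py <<'E'
def yaw(o=None):
    R=(o or r.get_obs())['eef_rot'];return np.degrees(np.arctan2(R[1,0],R[0,0]))
def plan(xyz,closeyaw=None):
    "shift in tool axes (cm) from here, then turn about tool z (deg, + = clockwise from above) to bring tool y to closeyaw (world deg, mod 180)"
    o=r.get_obs();R=o['eef_rot'];d=R.T@(np.array(xyz)-o['tool_pos'])*100;n=int(np.ceil(np.linalg.norm(d)/4.1))
    print('shift cm',d.round(2),'rows',n,'each',(d/max(n,1)).round(2))
    if closeyaw is not None:
        y=np.degrees(np.arctan2(R[1,1],R[0,1]));t=-((closeyaw-y+90)%180-90);print('turn',round(t,1),'or',round(t-180*np.sign(t),1))
    print('q',o['joint_positions'].round(2),'yaw x',round(yaw(o),1),'tcp',o['tool_pos'].round(4),'t',o['clock'])
def near(p,xyz,half,f,sc=4,marks=()):
    u=proj(p,xyz).round().astype(int);x0,y0=max(u[0]-half,0),max(u[1]-half,0)
    a=cv2.cvtColor(p['color'],cv2.COLOR_RGB2BGR)[y0:u[1]+half,x0:u[0]+half];a=cv2.resize(a,None,fx=sc,fy=sc,interpolation=3)
    cv2.imwrite('pics/'+f,a);print('crop x0,y0',x0,y0,'scale',sc)
E
python3 -m creep '[[[-3.16,-0.55,0,0],[-3.16,-0.55,0,0],[-3.16,-0.55,0,0],[-3.16,-0.55,0,0],[-3.16,-0.55,0,0]]]' 0; python3 -m creep '[[[-3.16,-0.55,0,0],[-3.16,-0.55,0,0],[-3.16,-0.55,0,0],[-3.16,-0.55,0,0],[-3.16,-0.55,0,0]]]'
python3 - <<'E'
from h import *
p=wrist('w1.png');plan((.454,.372,.255),0)
for X in [(.454,.372,.07),(.454,.372,.03)]: print(proj(p,X))
E
```

```text
clock: 2.77
tool_pos: [0.3131, 0.4472, 0.2564]
eef_rot: [[-0.951, 0.309, 0.0], [0.309, 0.951, 0.0], [-0.0, 0.0, -1.0]]
force: [0.9, 0.5, 0.7]
grip_width: 1.002
finger_force: 0.0
clock: 3.18
tool_pos: [0.4551, 0.3719, 0.2564]
eef_rot: [[-0.951, 0.31, 0.0], [0.31, 0.951, 0.0], [-0.0, 0.0, -1.0]]
force: [0.3, -0.1, 0.5]
grip_width: 0.994
finger_force: 0.0
shift cm [0.7  0.06 0.12] rows 1 each [0.7  0.06 0.12]
turn 71.7 or -108.3
q [ 0.55  0.4  -0.09  1.08 -0.    0.87] yaw x 161.7 tcp [0.4604 0.3692 0.2562] t 3.2333
[255.88688825 174.27426974]
[255.84629363 166.9380207 ]
```

View pics/w1.png

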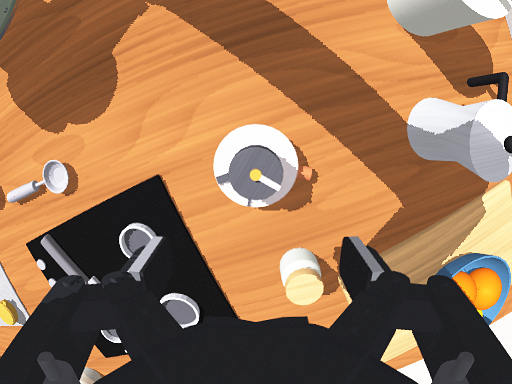

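Run:
```python
from h import *
p=wrist();near(p,(.454,.372,.05),52,'w1c.png',6)
```

```text
crop x0,y0 205 112 scale 6
```

View pics/w1c.png

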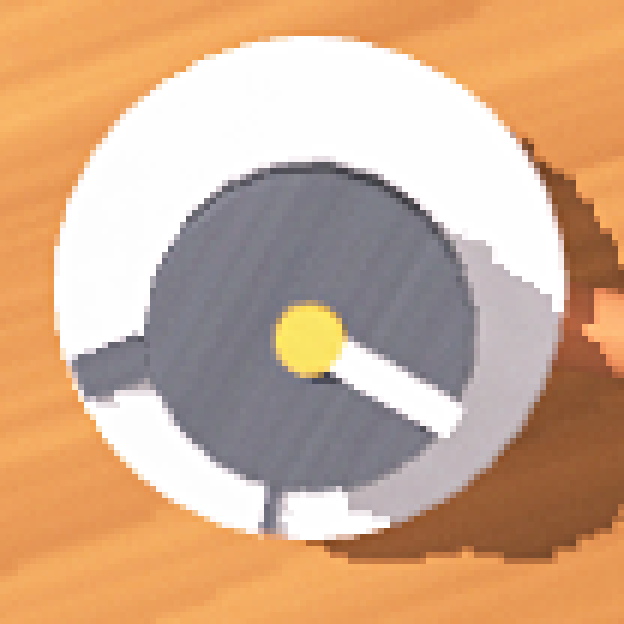

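The crop shows the wide mark at (105,368) and the narrow mark at (269,515). The wheel-top centre is (311,335) and the pointer tip is (452,420).

Run:
```python
from h import *
p=wrist()
f=lambda u,v,z:onz(p,(205+(u-2.5)/6,112+(v-2.5)/6),z)
c=f(313,324,.073);fl=f(311,288,.030);print('disc',c,'flange',fl)
for n,q,cc in[('ptr',f(452,420,.075),c),('open',f(110,369,.034),fl),('shut',f(269,512,.034),fl)]:
    d=q-cc;print(n,q,np.hypot(*d[:2]),np.degrees(np.arctan2(d[1],d[0])))
plan((*fl[:2],.15))
```

```text
disc [0.44797304 0.37459169 0.073     ] flange [0.44897717 0.37403449 0.03      ]
ptr [0.4710775  0.39218125 0.075     ] 0.029038054550461472 37.28223413936887
open [0.45106888 0.33204879 0.034     ] 0.042037769186121204 -87.1479004596506
shut [0.48841603 0.35220219 0.034     ] 0.04507852515345163 -28.967743129663578
shift cm [ 0.71  0.02 10.6 ] rows 3 each [0.24 0.01 3.53]
q [ 0.56  0.4  -0.09  1.08  0.    0.88] yaw x 161.7 tcp [0.4556 0.3716 0.256 ] t 3.3333
```

```bash
python3 -m creep '[[[0.7,0.02,3.5,0],[0,0,3.5,0],[0,0,3.5,0],[0,0,3,0],[0,0,2,0]]]' 0; python3 -m creep '[[[0,0,2,0],[0,0,1.3,0],[0,0,0,0]]]'
python3 - <<'E'
from h import *
plan((.4487,.3742,.068));p=wrist('w2.png')
E
```

```text
clock: 3.75
tool_pos: [0.4444, 0.3749, 0.0983]
eef_rot: [[-0.951, 0.308, -0.004], [0.308, 0.951, -0.002], [0.003, -0.003, -1.0]]
force: [-0.8, 0.6, 0.2]
grip_width: 1.001
finger_force: 0.0
clock: 4.0
tool_pos: [0.444, 0.3746, 0.0653]
eef_rot: [[-0.951, 0.308, -0.005], [0.308, 0.951, -0.003], [0.004, -0.004, -1.0]]
force: [-0.0, 0.1, -0.3]
grip_width: 0.999
finger_force: 0.0
shift cm [-0.46  0.11 -0.27] rows 1 each [-0.46  0.11 -0.27]
q [ 0.57  0.58 -0.34  0.66  0.    0.89] yaw x 162.0 tcp [0.444  0.3746 0.0653] t 4.0
```

View pics/w2.png

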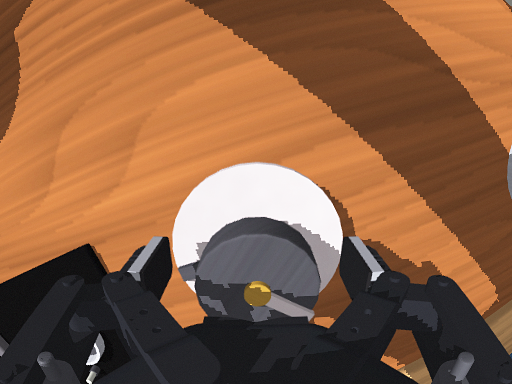

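The wheel is centred between the pads, at column 258. I'll correct x and then close.

```bash
python3 -m creep '[[[-0.46,0,-0.2,0],[0,0,0,0]]]' 0;python3 -m creep '[[[0,0,0,0],[0,0,0,0],[0,0,0,0],[0,0,0,0],[0,0,0,0]]]' 1;  python3 -m creep '[[[0,0,0,0],[0,0,0,0],[0,0,0,0]]]'
```

```text
clock: 4.22
tool_pos: [0.4529, 0.3746, 0.0721]
eef_rot: [[-0.951, 0.309, 0.003], [0.309, 0.951, 0.001], [-0.002, 0.002, -1.0]]
force: [1.0, -0.2, 0.8]
grip_width: 0.997
finger_force: 0.0
clock: 4.63
tool_pos: [0.4518, 0.373, 0.0717]
eef_rot: [[-0.951, 0.31, 0.001], [0.31, 0.951, -0.001], [-0.002, -0.001, -1.0]]
force: [-1.0, -4.2, 9.1]
grip_width: 0.659
finger_force: 62.3
clock: 4.88
tool_pos: [0.4518, 0.373, 0.0718]
eef_rot: [[-0.951, 0.31, 0.001], [0.31, 0.951, -0.001], [-0.002, -0.001, -1.0]]
force: [-0.8, -4.2, 9.5]
grip_width: 0.659
finger_force: 62.3
```

```bash
python3 -m creep '[[[0,0,0,0],[0.33,0.1,0.2,0],[0,0,0,0],[0,0,0,0]]]' 0.2;python3 -m creep '[[[0,0,0,0],[0,0,0,0],[0,0,0,0],[0,0,0,0]]]' 1;  python3 -m creep '[[[0,0,0,5],[0,0,0,7],[0,0,0,7],[0,0,0,7],[0,0,0,7]]]';python3 -m creep '[[[0,0,0,7],[0,0,0,7],[0,0,0,6],[0,0,0,5],[0,0,0,0]]]'
python3 - <<'E'
from h import *
plan((.4487,.3742,.068));print(r.get_obs()['torque'])
E
```

```text
clock: 5.22
tool_pos: [0.4483, 0.3759, 0.0681]
eef_rot: [[-0.951, 0.309, -0.0], [0.309, 0.951, 0.0], [0.0, -0.0, -1.0]]
force: [-0.3, -0.3, -0.0]
grip_width: 0.799
finger_force: 0.0
clock: 5.55
tool_pos: [0.4481, 0.3742, 0.0686]
eef_rot: [[-0.951, 0.31, -0.001], [0.31, 0.951, -0.003], [-0.0, -0.003, -1.0]]
force: [-2.4, -5.1, 8.3]
grip_width: 0.663
finger_force: 62.6
clock: 5.97
tool_pos: [0.4497, 0.3766, 0.0687]
eef_rot: [[-0.624, 0.781, 0.002], [0.781, 0.624, 0.002], [0.0, 0.002, -1.0]]
force: [3.9, 3.1, -0.6]
grip_width: 0.659
finger_force: 63.6
clock: 6.38
tool_pos: [0.4516, 0.3776, 0.0688]
eef_rot: [[-0.238, 0.971, 0.005], [0.971, 0.238, 0.004], [0.002, 0.006, -1.0]]
force: [7.9, 4.7, -4.5]
grip_width: 0.66
finger_force: 64.6
shift cm [-0.26 -0.36  0.08] rows 1 each [-0.26 -0.36  0.08]
q [ 0.57  0.58 -0.33  0.66  0.    1.9 ] yaw x 103.8 tcp [0.4516 0.3776 0.0688] t 6.3833
[ 0.64064759 -0.74972489 -0.02957315]
```

```bash
python3 -m creep '[[[0,0,0,3],[0,0,0,3],[0,0,0,3],[0,0,0,3],[0,0,0,0]]]'
python3 - <<'E'
from h import *
plan((.4487,.3742,.068));print(r.get_obs()['torque'])
E
```

```text
clock: 6.8
tool_pos: [0.4526, 0.3777, 0.0688]
eef_rot: [[-0.032, 0.999, 0.007], [0.999, 0.032, 0.004], [0.004, 0.007, -1.0]]
force: [10.2, 3.9, -7.1]
grip_width: 0.656
finger_force: 65.0
shift cm [-0.34 -0.4   0.08] rows 1 each [-0.34 -0.4   0.08]
q [ 0.57  0.58 -0.32  0.66 -0.    2.11] yaw x 91.8 tcp [0.4526 0.3777 0.0688] t 6.8
[ 0.80105209 -1.24729316 -0.04544267]
```

```bash
python3 -m creep '[[[0,0,0,2],[0,0,0,2],[0,0,0,2],[0,0,0,0]]]'
python3 - <<'E'
from h import *
plan((.4487,.3742,.068));print(r.get_obs()['torque'])
E
python3 -m creep '[[[0,0,0,0],[0,0,0,0],[0,0,0,0],[0,0,-4,0],[0,0,-4,0]]]' 0;python3 -m creep '[[[0,0,-4,0],[0,0,-4,0],[0,0,-1,0],[0,0,0,0]]]'
python3 - <<'E'
from h import *
plan((.4487,.3742,.068));p=wrist();near(p,(.4487,.3742,.05),52,'w3c.png',5)
E
```

```text
clock: 7.13
tool_pos: [0.4532, 0.3796, 0.0687]
eef_rot: [[0.066, 0.998, 0.008], [0.998, -0.066, 0.008], [0.008, 0.008, -1.0]]
force: [11.8, 9.4, -13.4]
grip_width: 0.66
finger_force: 67.4
shift cm [-0.57 -0.42  0.06] rows 1 each [-0.57 -0.42  0.06]
q [ 0.57  0.58 -0.32  0.66  0.    2.21] yaw x 86.2 tcp [0.4532 0.3796 0.0687] t 7.1333
[ 1.98246642 -2.03011777  1.61354889]
clock: 7.55
tool_pos: [0.4461, 0.374, 0.1464]
eef_rot: [[0.071, 0.997, -0.007], [0.997, -0.071, -0.004], [-0.005, -0.006, -1.0]]
force: [1.4, 0.3, -0.4]
grip_width: 0.998
finger_force: 0.0
clock: 7.88
tool_pos: [0.4503, 0.3769, 0.2426]
eef_rot: [[0.07, 0.997, 0.006], [0.998, -0.07, 0.004], [0.004, 0.006, -1.0]]
force: [0.5, -0.1, -0.2]
grip_width: 1.002
finger_force: 0.0
shift cm [-0.36 -0.25 17.46] rows 5 each [-0.07 -0.05  3.49]
q [ 0.57  0.4  -0.12  1.04  0.    2.21] yaw x 86.0 tcp [0.4503 0.3769 0.2426] t 7.8833
crop x0,y0 201 125 scale 5
```

View pics/w3c.png

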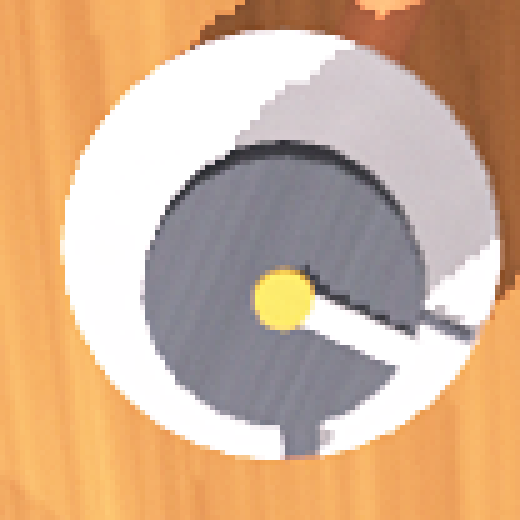

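The pointer (415,350) lines up with the narrow mark (450,325) once parallax is allowed for, and the torque spike shows the stop was reached. I'll check the angle, then go over to the scraper.

Run:
```python
from h import *
p=wrist()
f=lambda u,v,z:onz(p,(201+(u-2)/5,125+(v-2)/5),z)
c=f(284,298,.079);fl=f(281,245,.030);print(c,fl)
for n,q,cc in[('ptr',f(405,350,.075),f(284,294,.075)),('open',f(302,440,.034),f(281,249,.034)),('shut',f(450,325,.034),f(281,249,.034))]:
    d=q-cc;print(n,q,np.hypot(*d[:2]),np.degrees(np.arctan2(d[1],d[0])))
plan((.50,.03,.25),22+90)
```

```text
[0.45180452 0.37273335 0.079     ] [0.45155666 0.37255871 0.03      ]
ptr [0.47495537 0.35942963 0.075     ] 0.026576341039056213 -29.504871381872796
open [0.45325125 0.32727215 0.034     ] 0.04528072240665881 -87.81621976176814
shut [0.48847206 0.35234065 0.034     ] 0.042097855855737776 -28.64254579146923
shift cm [-34.1    7.59  -1.2 ] rows 9 each [-3.79  0.84 -0.13]
turn 64.0 or -116.0
q [ 0.57  0.4  -0.13  1.04  0.    2.21] yaw x 86.0 tcp [0.4483 0.3755 0.238 ] t 7.9833
```

```bash
for i in 1 2 3; do :; done; python3 -m creep '[[[0,0,0,-7],[0,0,0,-7],[0,0,0,-7],[0,0,0,-7],[0,0,0,-7]]]'; python3 -m creep '[[[0,0,0,-7],[0,0,0,-7],[0,0,0,-7],[0,0,0,-7],[0,0,0,-7]]]' ; python3 -m creep '[[[0,0,0,-7],[0,0,0,-7],[0,0,0,-7],[0,0,0,-7],[0,0,0,-7]]]'; python3 -m creep '[[[0,0,0,-7],[0,0,0,-4],[0.92,-3.77,0,0],[0.92,-3.77,0,0],[0.92,-3.77,0,0]]]'; python3 -m creep '[[[0.92,-3.77,0,0],[0.92,-3.77,0,0],[0.92,-3.77,0,0],[0.92,-3.77,0,0],[0.92,-3.77,0,0]]]' |head -2;python3 -m creep '[[[0.92,-3.77,0,0],[0,0,0,0]]]'
python3 - <<'E'
from h import *
plan((.5,.03,.25),112);p=wrist('w4.png');print(proj(p,(.455,.013,.024)),proj(p,(.58,.06,.02)))
E
```

```text
clock: 8.4
tool_pos: [0.4473, 0.3748, 0.2354]
eef_rot: [[-0.52, 0.854, -0.004], [0.854, 0.52, -0.003], [-0.0, -0.005, -1.0]]
force: [-0.1, -0.4, 0.5]
grip_width: 0.999
finger_force: 0.0
clock: 8.82
tool_pos: [0.4473, 0.3748, 0.2353]
eef_rot: [[-0.916, 0.402, -0.004], [0.402, 0.916, -0.003], [0.003, -0.004, -1.0]]
force: [-0.5, -0.4, -0.5]
grip_width: 1.004
finger_force: 0.0
clock: 9.23
tool_pos: [0.4473, 0.3748, 0.2353]
eef_rot: [[-0.981, -0.196, -0.004], [-0.196, 0.981, -0.003], [0.005, -0.002, -1.0]]
force: [0.6, 0.4, 0.2]
grip_width: 1.001
finger_force: 0.0
clock: 9.65
tool_pos: [0.4636, 0.2591, 0.2354]
eef_rot: [[-0.927, -0.376, -0.005], [-0.376, 0.927, -0.002], [0.005, -0.0, -1.0]]
force: [0.6, 0.3, -0.1]
grip_width: 1.0
finger_force: 0.0
clock: 10.07
tool_pos: [0.4914, 0.0667, 0.2359]
clock: 10.23
tool_pos: [0.4984, 0.0243, 0.236]
eef_rot: [[-0.93, -0.367, -0.003], [-0.367, 0.93, -0.003], [0.004, -0.001, -1.0]]
force: [-0.8, 0.7, -0.3]
grip_width: 0.999
finger_force: 0.0
shift cm [-0.36  0.47 -1.41] rows 1 each [-0.36  0.47 -1.41]
turn -0.5 or 179.5
q [-0.1   0.25 -0.35  0.97 -0.   -0.47] yaw x -158.5 tcp [0.4984 0.0243 0.236 ] t 10.2333
[261.38442365 132.30161156] [259.03925841 242.07348729]
```

View pics/w4.png

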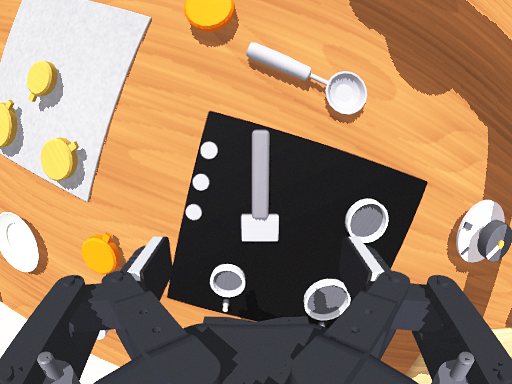

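The wrist view shows the scraper from its handle end (261,130) to its blade edge (260,242), with the cups at (367,221), (327,299) and (228,280). The brass caps are on the mat to the left.

Run:
```python
from h import *
p=wrist()
a=onz(p,(261,130.5),.022);b=onz(p,(260,216),.022);c=onz(p,(260,241.5),.015);print(a,b,c,np.degrees(np.arctan2(*(b-a)[[1,0]])))
g=a+(b-a)/np.linalg.norm(b-a)*.060;print(g);plan((g[0],g[1],.036),np.degrees(np.arctan2(*(b-a)[[1,0]]))+90)
```

```text
[0.45273556 0.01515887 0.022     ] [0.54626455 0.05140351 0.022     ] [0.5802573  0.06520143 0.015     ] 21.182493798167343
[0.50868161 0.03683925 0.022     ]
shift cm [-1.41  0.28 20.01] rows 5 each [-0.28  0.06  4.  ]
turn 0.6 or -179.4
q [-0.09  0.25 -0.35  0.97  0.   -0.47] yaw x -158.2 tcp [0.4975 0.0288 0.2361] t 10.3333
```

```bash
python3 -m creep '[[[-0.7,0.15,4,0],[-0.7,0.15,4,0],[0,0,4,0],[0,0,3,0],[0,0,0,0]]]' 0.3; python3 -m creep '[[[0,0,0,0],[0,0,0,0]]]'|head -2
python3 - <<'E'
from h import *
plan((.5087,.0368,.036),111.2)
E
```

```text
clock: 10.75
tool_pos: [0.5044, 0.0402, 0.0817]
eef_rot: [[-0.926, -0.376, -0.013], [-0.376, 0.926, 0.001], [0.012, 0.006, -1.0]]
force: [-1.4, 0.2, -1.2]
grip_width: 0.699
finger_force: 0.0
clock: 10.92
tool_pos: [0.511, 0.0391, 0.0892]
shift cm [ 0.3  -0.12  5.32] rows 2 each [ 0.15 -0.06  2.66]
turn 0.9 or -179.1
q [-0.07  0.44 -0.51  0.62  0.   -0.45] yaw x -157.9 tcp [0.511  0.0391 0.0892] t 10.9167
```

```bash
python3 -m creep '[[[0.2,-0.12,2,0],[0.1,0,2,0],[0,0,1.2,0],[0,0,0,0],[0,0,0,0]]]'; python3 -m creep '[[[0,0,0,0],[0,0,0,0],[0,0,0,0],[0,0,0,0],[0,0,0,0]]]' 1;  python3 -m creep '[[[0,0,0,0],[0,0,0,0],[0,0,0,0],[0,0,-3,0],[0,0,-3,0]]]'
```

```text
clock: 11.33
tool_pos: [0.5095, 0.0361, 0.0379]
eef_rot: [[-0.927, -0.374, 0.002], [-0.374, 0.927, -0.0], [-0.002, -0.001, -1.0]]
force: [-0.2, -0.0, -0.2]
grip_width: 0.7
finger_force: 0.0
clock: 11.75
tool_pos: [0.5094, 0.0358, 0.0377]
eef_rot: [[-0.928, -0.374, 0.002], [-0.374, 0.928, -0.0], [-0.002, -0.001, -1.0]]
force: [-1.5, -0.2, 8.3]
grip_width: 0.216
finger_force: 59.2
clock: 12.17
tool_pos: [0.5066, 0.036, 0.096]
eef_rot: [[-0.927, -0.374, -0.004], [-0.374, 0.927, 0.0], [0.004, 0.002, -1.0]]
force: [1.0, 0.7, 0.2]
grip_width: 0.215
finger_force: 59.1
```

```bash
python3 -m creep '[[[0,0,-2,-6.8],[0,0,-2,-6.8],[0,0,0,-6.8],[0,0,0,-6.8],[0,0,0,-6.8]]]' |tail -2;python3 -m creep '[[[0,0,0,-6.8],[0,0,0,-6.8],[0,0,0,-6.8],[0,0,0,-6.8],[0,0,0,-6.8]]]'|tail -2; python3 -m creep '[[[2,0.7,0,0],[3.2,1.1,0,0],[3.2,1.1,0,0],[3.2,1.1,0,0],[3.2,1.1,0,0]]]'|tail -2; python3 -m creep '[[[3.2,1.1,0,0],[3.2,1.1,0,0],[3.2,1.1,0,0],[3.2,1.1,0,0],[3.2,1.1,0,0]]]'; python3 -m creep '[[[2.3,1.1,0,0],[0,0,0,0],[0,0,0,0]]]'|tail -2
python3 - <<'E'
from h import *
plan((.392,-.295,.06),0);p=wrist('w5.png')
E
```

```text
grip_width: 0.215
finger_force: 59.2
grip_width: 0.213
finger_force: 59.2
grip_width: 0.214
finger_force: 59.1
clock: 13.83
tool_pos: [0.4014, -0.2736, 0.1368]
eef_rot: [[-0.001, -1.0, 0.001], [-1.0, 0.001, -0.0], [0.0, -0.001, -1.0]]
force: [0.3, -1.1, -0.3]
grip_width: 0.212
finger_force: 59.1
grip_width: 0.213
finger_force: 59.1
shift cm [-0.12 -0.14  7.66] rows 2 each [-0.06 -0.07  3.83]
turn -0.2 or 179.8
q [-0.8   0.34 -0.52  0.72  0.   -2.37] yaw x -90.2 tcp [ 0.3906 -0.2962  0.1366] t 14.0833
```

View pics/w5.png

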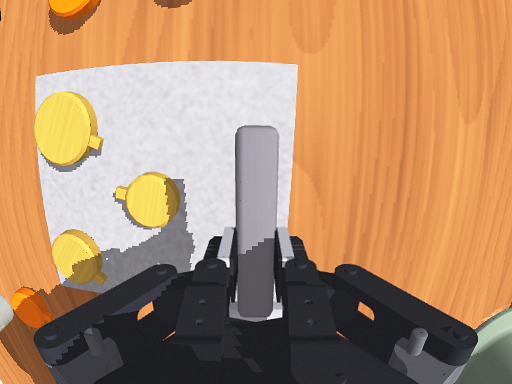

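The scraper hangs over the free strip with its handle at (257,220) and the mat edge at column 297. I'll lower it.

```bash
python3 -m creep '[[[-0.1,-0.35,3,0],[0,0,3,0],[0,0,2,0],[0,0,1,0],[0,0,0,0]]]'|sed -n 2,4p; python3 -m creep '[[[0,0,0.5,0],[0,0,0,0],[0,0,0,0]]]'
python3 - <<'E'
from h import *
plan((.394,-.295,.0345),0)
E
```

```text
tool_pos: [0.3937, -0.2916, 0.0445]
eef_rot: [[0.001, -1.0, -0.003], [-1.0, -0.001, 0.003], [-0.003, 0.003, -1.0]]
force: [-0.0, 0.1, -0.6]
clock: 14.8
tool_pos: [0.3953, -0.2944, 0.0422]
eef_rot: [[-0.0, -1.0, 0.001], [-1.0, 0.0, -0.001], [0.001, -0.001, -1.0]]
force: [0.2, -0.5, -1.2]
grip_width: 0.215
finger_force: 59.1
shift cm [0.06 0.14 0.77] rows 1 each [0.06 0.14 0.77]
turn -0.0 or 180.0
q [-0.79  0.48 -0.6   0.49  0.   -2.36] yaw x -90.0 tcp [ 0.3953 -0.2944  0.0422] t 14.8
```

```bash
python3 -m creep '[[[0,0,0.5,0],[0,0,0.2,0],[0,0,0,0],[0,0,0,0]]]'|sed -n 2,4p;python3 -m creep '[[[0,0,0,0],[0,0,0,0],[0,0,0,0],[0,0,-1,0],[0,0,-4,0]]]' 0.4; python3 -m creep '[[[0,0,-4,0],[0,0,-4,0],[0,0,-4,0],[0,0,-4,0],[0,0,0,0]]]'
python3 - <<'E'
from h import *
p=wrist('w6.png');s=grab('scene');d=grab('side')
import itertools
def caps(p):
    h=cv2.cvtColor(p['color'],cv2.COLOR_RGB2HSV);m=((h[...,0]>21)&(h[...,0]<33)&(h[...,1]>130)&(h[...,2]>90)).astype(np.uint8)
    n,l,st,c=cv2.connectedComponentsWithStats(m);return [(st[i][:5].tolist()) for i in range(1,n) if st[i][4]>80]
for q in(p,s,d): print(caps(q))
plan((.5,-.29,.25),0)
E
```

```text
tool_pos: [0.3945, -0.2941, 0.0344]
eef_rot: [[-0.001, -1.0, -0.0], [-1.0, 0.001, -0.0], [0.0, 0.0, -1.0]]
force: [-0.1, 1.1, -0.5]
clock: 15.55
tool_pos: [0.3916, -0.2912, 0.0809]
eef_rot: [[-0.001, -1.0, -0.007], [-1.0, 0.001, 0.007], [-0.007, 0.007, -1.0]]
force: [0.3, 0.0, -0.4]
grip_width: 0.599
finger_force: 0.0
clock: 15.97
tool_pos: [0.3975, -0.2967, 0.2531]
eef_rot: [[-0.0, -1.0, 0.009], [-1.0, 0.0, -0.009], [0.009, -0.009, -1.0]]
force: [0.4, -1.2, 0.4]
grip_width: 0.602
finger_force: 0.0
[[100, 96, 54, 51, 1930], [173, 155, 36, 37, 1040], [107, 201, 42, 39, 1110]]
[[484, 234, 28, 25, 554]]
[[253, 127, 17, 12, 146], [276, 141, 12, 10, 81], [249, 150, 14, 12, 123]]
shift cm [ -0.41 -10.54  -0.48] rows 3 each [-0.14 -3.51 -0.16]
turn -0.0 or 180.0
q [-0.79  0.23 -0.36  0.98  0.   -2.36] yaw x -90.0 tcp [ 0.3946 -0.294   0.2451] t 16.1167
```

View pics/w6.png

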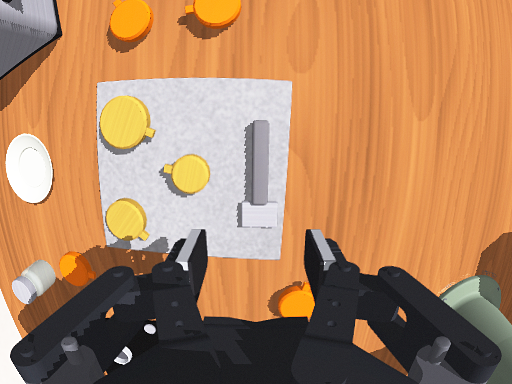

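The scraper lies flat, wholly on the mat (blade edge column 277, mat edge 283). Next I'll fit a silhouette model to the caps.

```bash
cat > fit.py <<'E'
from h import *
from scipy.optimize import minimize
SZ=dict(S=(.024,.040),M=(.029,.045),L=(.034,.050))
S=4
def ring(x,y,rad,z): 
    t=np.linspace(0,2*np.pi,48);return [(x+rad*np.cos(a),y+rad*np.sin(a),z) for a in t]
def hulls(kind,size,v,z0):
    x,y,w=v;R,E=SZ[size];c,s=np.cos(w),np.sin(w)
    if kind=='cap':
        A=ring(x,y,R,z0+.008)+ring(x,y,R,z0+.021)+ring(x,y,R-.003,z0+.024)
        B=[(x+a*c-b*s,y+a*s+b*c,z0+h) for a in(R-.01,R+.01) for b in(-.005,.005) for h in(.012,.020)]
    else:
        A=ring(x,y,R-.001,z0)+ring(x,y,R-.001,z0+.012)
        B=ring(x+E*c,y+E*s,.003,z0)+ring(x+E*c,y+E*s,.003,z0+.020)
    return A,B
def mask(p,kind):
    h=cv2.cvtColor(p['color'],cv2.COLOR_RGB2HSV)
    if kind=='cap': m=(h[...,0]>19)&(h[...,0]<34)&(h[...,1]>110)&(h[...,2]>60)
    else: m=(h[...,2]>95)
    m=m.astype(np.uint8)
    if kind=='cup':
        cs,_=cv2.findContours(m,cv2.RETR_EXTERNAL,cv2.CHAIN_APPROX_NONE);cv2.drawContours(m,cs,-1,1,-1)
    return m
def fit(p,kind,size,guess,z0,half=None):
    """guess x,y,yaw(rad) -> fitted, IoU"""
    m=mask(p,kind);R,E=SZ[size];pts=np.array([proj(p,(guess[0]+a,guess[1]+b,z0+.015)) for a in(-1.9*R,1.9*R) for b in(-1.9*R,1.9*R)])
    lo=np.maximum(pts.min(0).astype(int),0);hi=np.minimum(pts.max(0).astype(int)+1,(511,383))
    sub=m[lo[1]:hi[1]+1,lo[0]:hi[0]+1]
    A,B=hulls(kind,size,guess,z0);big=cv2.resize(sub,None,fx=S,fy=S,interpolation=cv2.INTER_LINEAR)
    big=cv2.resize(sub.astype(np.float32),None,fx=S,fy=S,interpolation=cv2.INTER_LINEAR)>.5
    def ren(v):
        im=np.zeros(big.shape,np.uint8)
        for P in hulls(kind,size,v,z0):
            q=np.array([proj(p,X) for X in P]);q=(q-lo+.5)*S-.5
            cv2.fillPoly(im,[cv2.convexHull((q*16).round().astype(np.int32))],1,cv2.LINE_8,4)
        return im>0
    def cost(u):
        im=ren((guess[0]+u[0]*.001,guess[1]+u[1]*.001,guess[2]+u[2]*.05));return 1-(im&big).sum()/max((im|big).sum(),1)
    best=None
    for st in(0,5,-5):
        q=minimize(cost,[0,0,st],method='Nelder-Mead',options=dict(initial_simplex=[[0,0,st],[4,0,st],[0,4,st],[0,0,st+4]],xatol=.05,fatol=1e-4))
        if best is None or q.fun<best.fun: best=q
    u=best.x;return np.array([guess[0]+u[0]*.001,guess[1]+u[1]*.001,guess[2]+u[2]*.05]),1-best.fun
def show(n,v,i): print(n,'xy',v[:2].round(4),'yaw',round(np.degrees(v[2])%360,1),'IoU',round(i,3))
E
python3 - <<'E'
from fit import *
p=wrist()
G=dict(S=(.479,-.29,np.arctan2(-.012,.025)),M=(.572,-.229,np.arctan2(.022,-.021)),L=(.564,-.359,np.arctan2(.017,-.032)))
for k,g in G.items(): show(k,*fit(p,'cap',k,g,.004))
for k,g in G.items(): show(k+' z0',*fit(p,'cap',k,g,-.004))
s=grab('scene');d=grab('side')
for n,q in(('scene',s),('side',d)):
    for k,g in G.items(): show(n+k,*fit(q,'cap',k,g,.004))
E
```

```text
S xy [ 0.4801 -0.2924] yaw 346.1 IoU 0.922
M xy [ 0.5761 -0.2303] yaw 138.0 IoU 0.928
L xy [ 0.5654 -0.3602] yaw 157.6 IoU 0.895
S z0 xy [ 0.4823 -0.2909] yaw 346.2 IoU 0.958
M z0 xy [ 0.5803 -0.2275] yaw 139.4 IoU 0.954
L z0 xy [ 0.5692 -0.3602] yaw 156.9 IoU 0.92
sceneS xy [ 0.4792 -0.292 ] yaw 346.8 IoU 0.776
sceneM xy [ 0.5749 -0.2301] yaw 139.2 IoU 0.841
sceneL xy [ 0.5644 -0.3606] yaw 158.9 IoU 0.838
sideS xy [ 0.4811 -0.2907] yaw 343.2 IoU 0.816
sideM xy [ 0.5751 -0.227 ] yaw 94.8 IoU 0.827
sideL xy [ 0.5655 -0.3573] yaw 149.6 IoU 0.785
```

The three views agree to about 2 mm. I'll take the medium cap first and measure it again from above.

```bash
python3 -m creep '[[[0,0,0,-7],[0,0,0,-7],[0,0,0,-7],[0,0,0,-7],[0,0,0,-7]]]' 0.1|tail -2;python3 -m creep '[[[0,0,0,-7],[0,0,0,-6.5],[1.8,-3.37,1,0],[1.8,-3.37,1,0],[1.8,-3.37,1,0]]]'|tail -2; python3 -m creep '[[[1.8,-3.37,1,0],[1.8,-3.37,1,0],[0,0,0,0],[0,0,0,0]]]'
python3 - <<'E'
from fit import *
p=wrist('w7.png')
v,i=fit(p,'cap','M',(.5755,-.2296,np.radians(138.5)),.004);show('M',v,i);plan((*v[:2],.10),np.degrees(v[2])+90)
s=grab('scene');d=grab('side')
C=dict(M=(.505,.182,-.2),L=(.634,.188,.31),S=(.651,.045,.23))
for n,q in(('scene',s),('side',d)):
    for k,g in C.items(): show(n+k,*fit(q,'cup',k,g,.008))
E
```

```text
grip_width: 0.9
finger_force: 0.0
grip_width: 0.897
finger_force: 0.0
clock: 17.43
tool_pos: [0.5863, -0.2179, 0.1885]
eef_rot: [[0.735, -0.678, -0.014], [-0.678, -0.735, -0.008], [-0.006, 0.015, -1.0]]
force: [-0.3, 0.1, -0.3]
grip_width: 0.904
finger_force: 0.0
M xy [ 0.5765 -0.2303] yaw 138.6 IoU 0.908
shift cm [0.16 1.33 8.98] rows 3 each [0.05 0.44 2.99]
turn -1.4 or 178.6
q [-0.47  0.52 -0.07  0.99 -0.01 -2.86] yaw x -42.8 tcp [ 0.5855 -0.2187  0.1896] t 17.4833
sceneM xy [0.5199 0.18  ] yaw 292.8 IoU 0.198
sceneL xy [0.6623 0.1622] yaw 48.5 IoU 0.193
sceneS xy [0.6557 0.0487] yaw 19.4 IoU 0.192
sideM xy [0.507  0.1802] yaw 347.5 IoU 0.934
sideL xy [0.6347 0.1864] yaw 16.4 IoU 0.744
sideS xy [0.6517 0.0439] yaw 10.2 IoU 0.914
```

```bash
python3 -m creep '[[[0.16,1.33,3,0],[0,0,3.5,-1.4],[0,0,3,0],[0,0,0,0],[0,0,0,0]]]'|sed -n 2,4p
python3 - <<'E'
from fit import *
p=wrist('w8.png')
v,i=fit(p,'cap','M',(.5765,-.2303,np.radians(138.5)),.004);show('M',v,i);plan((*v[:2],.032),np.degrees(v[2])+90)
E
```

```text
tool_pos: [0.5756, -0.2315, 0.0968]
eef_rot: [[0.748, -0.664, -0.012], [-0.664, -0.748, -0.008], [-0.004, 0.014, -1.0]]
force: [0.0, 0.3, 0.7]
M xy [ 0.5767 -0.2298] yaw 140.0 IoU 0.888
shift cm [-0.2  -0.23  6.65] rows 2 each [-0.1  -0.11  3.33]
turn -1.6 or 178.4
q [-0.49  0.6  -0.19  0.79 -0.01 -2.91] yaw x -41.6 tcp [ 0.5773 -0.2321  0.0986] t 18.05
```

View pics/w8.png

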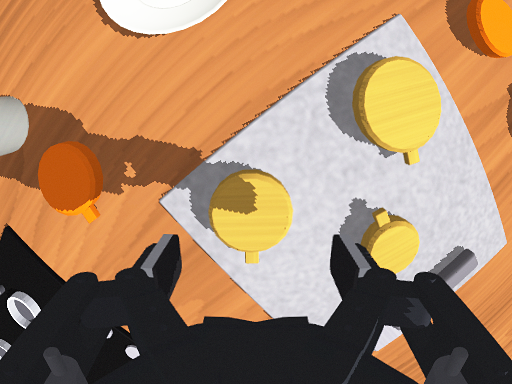

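The medium cap is at (251,211), centred between the pads with its tab towards the bottom. Going down to grasp.

```bash
python3 -m creep '[[[-0.15,-0.2,2.5,-1.2],[0,0,2.2,0],[0,0,1.5,0],[0,0,0.3,0],[0,0,0,0]]]'; python3 -m creep '[[[0,0,0,0],[0,0,0,0],[0,0,0,0],[0,0,0,0],[0,0,0,0]]]' 1;  python3 -m creep '[[[0,0,0,0],[0,0,0,0],[0,0,-2,0],[0,0,-3,0],[0,0,-3,0]]]'
```

```text
clock: 18.47
tool_pos: [0.5779, -0.23, 0.0336]
eef_rot: [[0.763, -0.647, -0.008], [-0.647, -0.763, -0.011], [0.001, 0.013, -1.0]]
force: [0.6, 0.0, 0.9]
grip_width: 0.896
finger_force: 0.0
clock: 18.88
tool_pos: [0.5789, -0.2305, 0.0353]
eef_rot: [[0.763, -0.646, -0.006], [-0.646, -0.763, -0.012], [0.003, 0.013, -1.0]]
force: [-2.7, 0.6, 7.4]
grip_width: 0.646
finger_force: 62.4
clock: 19.3
tool_pos: [0.5779, -0.2286, 0.1138]
eef_rot: [[0.763, -0.646, -0.01], [-0.646, -0.763, -0.01], [-0.001, 0.014, -1.0]]
force: [1.2, -0.2, -0.2]
grip_width: 0.646
finger_force: 64.1
```

```bash
python3 -m creep '[[[0,0,-2,6.9],[0,0,-2,6.9],[0,0,-1,6.9],[0,0,0,6.9],[0,0,0,6.9]]]'|tail -2;python3 -m creep '[[[0,0,0,6.9],[0,0,0,6.9],[0,0,0,6.9],[0,0,0,6.9],[0,0,0,6.9]]]'|tail -2;python3 -m creep '[[[0,0,0,6.9],[0,0,0,6.9],[0,0,0,6.9],[0,0,0,6.9],[0,0,0,6.9]]]'|tail -2;python3 -m creep '[[[0,0,0,6.9],[0,0,0,6.9],[0,0,0,6.9],[0,0,0,6.9],[0,0,0,6.9]]]'|tail -2;python3 -m creep '[[[0,0,0,6.9],[0,0,0,6.9],[1.9,3.2,0,0],[1.96,3.22,0,0],[1.96,3.22,0,0]]]'|tail -2
python3 -m creep '[[[1.96,3.22,0,0],[1.96,3.22,0,0],[1.96,3.22,0,0],[1.96,3.22,0,0],[1.96,3.22,0,0]]]'|tail -2;python3 -m creep '[[[1.96,3.22,0,0],[1.96,3.22,0,0],[1.96,3.22,0,0],[1.96,3.22,0,0],[0,0,0,0]]]';python3 -m creep '[[[0,0,0,0],[0,0,0,0]]]'|sed -n 2p
python3 - <<'E'
from fit import *
o=r.get_obs();R=o['eef_rot'];t=o['tool_pos']
p=wrist('w9.png');z=t[2]-.0313
yw=np.radians(yaw(o)+180)
v,i=fit(p,'cap','M',(t[0],t[1],yw),z);show('held',v,i);print('held in tool cm',R.T@(np.r_[v[:2],z]-t)*100,'tab rel',np.degrees(v[2]-yw))
b,i=fit(p,'cup','M',(.507,.180,np.radians(347.5)),.008);show('cup',b,i)
b,i=fit(p,'cup','L',(.634,.1864,np.radians(16.4)),.008);show('cupL',b,i)
plan((.507,.18,.1),b[2]+90)
E
```

```text
grip_width: 0.648
finger_force: 64.1
grip_width: 0.644
finger_force: 64.1
grip_width: 0.649
finger_force: 64.1
grip_width: 0.648
finger_force: 64.1
grip_width: 0.652
finger_force: 64.1
grip_width: 0.65
finger_force: 64.1
clock: 22.22
tool_pos: [0.428, 0.2038, 0.1609]
eef_rot: [[-0.979, 0.201, -0.008], [0.201, 0.979, -0.006], [0.007, -0.008, -1.0]]
force: [-1.3, -0.7, -0.9]
grip_width: 0.649
finger_force: 64.1
tool_pos: [0.4305, 0.1985, 0.1604]
held xy [0.4335 0.1968] yaw 348.7 IoU 0.947
held in tool cm [-0.34109774 -0.0756976   3.12937727] tab rel 0.7112623975139267
cup xy [0.475 0.193] yaw 38.8 IoU 0.274
cupL xy [0.634  0.1864] yaw 16.4 IoU 0.0
shift cm [-7.87 -0.09  5.97] rows 3 each [-2.62 -0.03  1.99]
turn -12.4 or 167.6
q [ 0.28  0.29 -0.52  0.78 -0.01  0.49] yaw x 167.9 tcp [0.4307 0.198  0.1601] t 22.4333
```

View pics/w9.png

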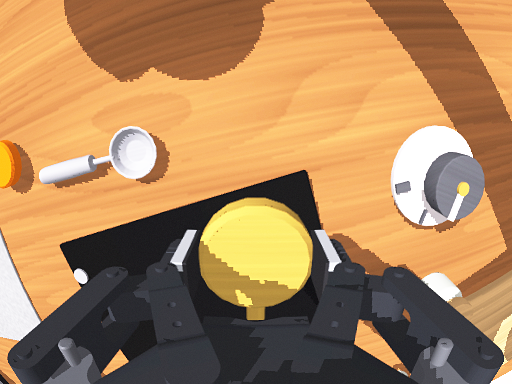

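The held cap is at (256,252). The burner is hidden behind it because the top of the image points toward the base. I'll raise the arm and move outward to see the cups.

```bash
python3 -m creep '[[[-2.9,0,-2,0],[-2.9,0,-2,0],[-2.9,0,-2,0],[-2.9,0,-2,0],[0,0,0,0]]]'|tail -2;python3 -m creep '[[[0,0,0,0],[0,0,0,0]]]'|sed -n 2p
python3 - <<'E'
from fit import *
o=r.get_obs();t=o['tool_pos']
p=wrist('w10.png');yw=np.radians(yaw(o)+180)
b,i=fit(p,'cup','M',(.507,.180,np.radians(347.5)),.008);show('cup',b,i)
b,i=fit(p,'cup','S',(.6517,.0439,np.radians(12)),.008);show('cupS',b,i)
plan((.507,.18,.1))
E
```

```text
grip_width: 0.648
finger_force: 64.1
tool_pos: [0.5436, 0.1734, 0.2379]
cup xy [0.5067 0.18  ] yaw 348.4 IoU 0.813
cupS xy [0.6365 0.0945] yaw 254.0 IoU 0.45
shift cm [ 3.5   0.02 13.79] rows 4 each [0.88 0.   3.45]
q [ 0.18  0.39 -0.15  1.04 -0.01  0.4 ] yaw x 167.8 tcp [0.5429 0.1739 0.2375] t 23.0667
```

View pics/w10.png

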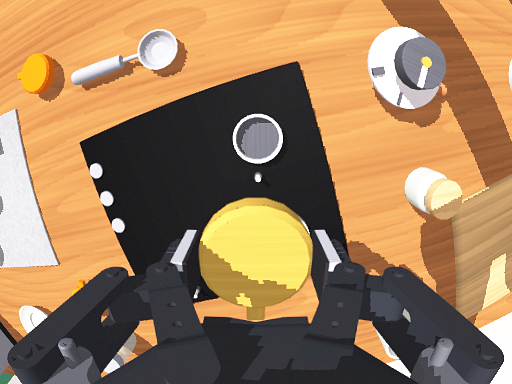

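The medium cup is at (258,138) with its electrode at (258,177). That agrees with the side-view fit.

```bash
python3 - <<'E'
from h import *
plan((.504,.1814,.065))
E
python3 -m creep '[[[1.9,0.05,3,0.4],[1.9,0.05,3,0],[0.1,0,4,0],[0,0,3.5,0],[0,0,2,0]]]'|tail -2;python3 -m creep '[[[0,0,1.2,0],[0,0,0,0],[0,0,0,0],[0,0,0,0]]]'|sed -n 2,4p
python3 - <<'E'
from h import *
plan((.504,.1814,.0435),78)
E
```

```text
shift cm [ 3.79  0.13 17.29] rows 5 each [0.76 0.03 3.46]
q [ 0.18  0.39 -0.15  1.04 -0.01  0.4 ] yaw x 167.8 tcp [0.5429 0.1739 0.2375] t 23.0667
grip_width: 0.646
finger_force: 64.1
tool_pos: [0.5046, 0.1827, 0.0725]
eef_rot: [[-0.976, 0.216, -0.009], [0.216, 0.976, -0.01], [0.007, -0.011, -1.0]]
force: [-0.5, 0.4, -0.2]
shift cm [ 0.01 -0.11  2.9 ] rows 1 each [ 0.01 -0.11  2.9 ]
turn -0.5 or 179.5
q [ 0.21  0.5  -0.45  0.63 -0.01  0.43] yaw x 167.5 tcp [0.5046 0.1827 0.0725] t 23.8167
```

```bash
python3 -m creep '[[[0,-0.1,1,-0.5],[0,0,0.8,0],[0,0,0.4,0],[0,0,0,0],[0,0,0,0]]]'
python3 - <<'E'
from fit import *
o=r.get_obs();t=o['tool_pos'];p=wrist()
v,i=fit(p,'cap','M',(t[0],t[1],np.radians(yaw(o)+180)),t[2]-.0313);show('held',v,i)
E
python3 -m creep '[[[0,0,0.4,0],[0,0,0.4,0],[0,0,0,0],[0,0,0,0]]]'
python3 - <<'E'
from h import *
plan((.504,.1814,.0435),78)
E
```

```text
clock: 24.23
tool_pos: [0.5039, 0.1813, 0.0494]
eef_rot: [[-0.978, 0.208, -0.01], [0.208, 0.978, -0.01], [0.008, -0.012, -1.0]]
force: [0.5, -0.3, -1.5]
grip_width: 0.648
finger_force: 64.1
held xy [0.5069 0.1796] yaw 348.5 IoU 0.947
clock: 24.62
tool_pos: [0.5049, 0.1815, 0.0436]
eef_rot: [[-0.978, 0.207, -0.007], [0.207, 0.978, -0.009], [0.005, -0.011, -1.0]]
force: [-3.6, -1.0, 15.4]
grip_width: 0.645
finger_force: 65.8
shift cm [ 0.09 -0.03  0.02] rows 1 each [ 0.09 -0.03  0.02]
turn 0.0 or -180.0
q [ 0.21  0.55 -0.47  0.56 -0.01  0.42] yaw x 168.0 tcp [0.5049 0.1815 0.0436] t 24.6167
```

```bash
python3 -m creep '[[[0,0,-0.1,0],[0,0,0,0],[0,0,0,0],[0,0,-0.5,0],[0,0,-2,0]]]' 0.15|tail -2;python3 -m creep '[[[0,0,-4,0],[0,0,-4,0],[0,0,-4,0],[-2,0,-4,0],[0,0,0,0]]]'|tail -2;python3 -m creep '[[[0,0,0,0],[0,0,0,0]]]'|sed -n 2p
python3 - <<'E'
from fit import *
p=wrist('w11.png')
v,i=fit(p,'cap','M',(.5067,.18,np.radians(348)),.012);show('seated',v,i)
R=SZ['M'];
b,i=fit(p,'cup','L',(.6347,.1864,np.radians(16.4)),.008);show('cupL',b,i)
b,i=fit(p,'cup','S',(.6517,.0439,np.radians(11)),.008);show('cupS',b,i)
near(p,(.5067,.18,.02),70,'w11c.png',5)
plan((.5654,-.3602,.2),157.6+90)
d=grab('side');show('side seated',*fit(d,'cap','M',(.5067,.18,np.radians(348)),.012));show('L',*fit(d,'cap','L',(.5654,-.3602,np.radians(158)),.004));show('S',*fit(d,'cap','S',(.4801,-.2924,np.radians(346)),.004))
E
```

```text
grip_width: 0.855
finger_force: 0.0
grip_width: 0.852
finger_force: 0.0
tool_pos: [0.5235, 0.1791, 0.2243]
seated xy [0.5079 0.1794] yaw 348.6 IoU 0.955
cupL xy [0.6343 0.1854] yaw 19.4 IoU 0.575
cupS xy [0.6531 0.0445] yaw 11.3 IoU 0.393
crop x0,y0 186 88 scale 5
shift cm [-15.39 -51.84   2.85] rows 14 each [-1.1 -3.7  0.2]
turn 10.4 or -169.6
q [ 0.2   0.37 -0.22  1.   -0.01  0.41] yaw x 168.0 tcp [0.5228 0.1791 0.2234] t 25.6667
side seated xy [0.5078 0.179 ] yaw 349.1 IoU 0.945
L xy [ 0.5654 -0.3602] yaw 158.0 IoU 0.0
S xy [ 0.4801 -0.2924] yaw 346.0 IoU 0.0
```

View pics/w11c.png

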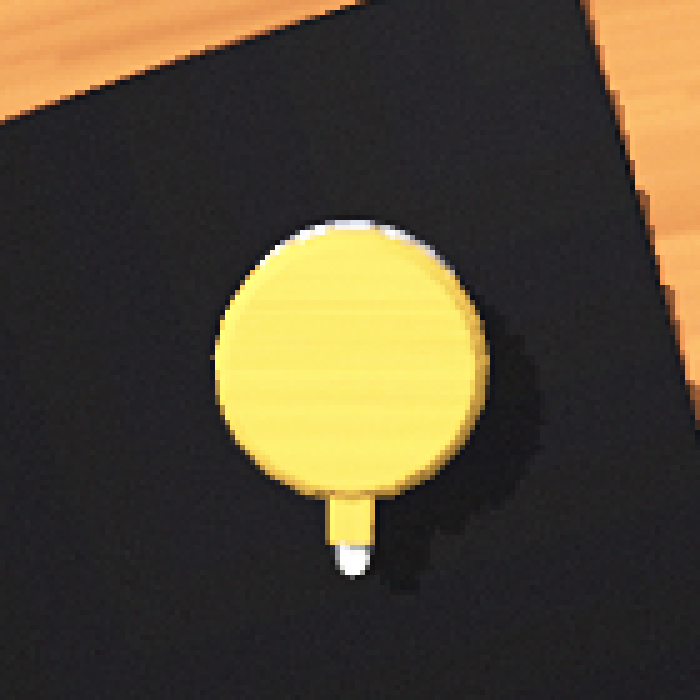

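The medium cap is seated at (350,360), with its tab pointing at the electrode (352,558). Next is the large cap.

```bash
for k in 1; do :; done; python3 -m creep '[[[-1.1,-3.7,0,0],[-1.1,-3.7,0,0],[-1.1,-3.7,0,0],[-1.1,-3.7,0,0],[-1.1,-3.7,0,0]]]' 0|tail -2;python3 -m creep '[[[-1.1,-3.7,0,0],[-1.1,-3.7,0,0],[-1.1,-3.7,0,0],[-1.1,-3.7,0,0],[-1.1,-3.7,0,0]]]' |tail -2;python3 -m creep '[[[-1.1,-3.7,0,0],[-1.1,-3.7,0,0],[-1.1,-3.7,0,0],[-1.1,-3.7,0,0],[0,0,0,0]]]' |tail -2;
python3 -m creep '[[[0,0,0,7],[0,0,0,7],[0,0,0,7],[0,0,0,7],[0,0,0,7]]]'|tail -2;python3 -m creep '[[[0,0,0,7],[0,0,0,7],[0,0,0,7],[0,0,0,7],[0,0,0,7]]]'|tail -2;python3 -m creep '[[[0,0,0,7],[0,0,0,7],[0,0,0,7],[0,0,0,7],[0,0,0,7]]]'|tail -2;python3 -m creep '[[[0,0,0,7],[0,0,0,7],[0,0,0,7],[0,0,0,7],[0,0,0,7]]]'|tail -2;python3 -m creep '[[[0,0,0,7],[0,0,0,7],[0,0,0,7],[0,0,0,7],[0,0,0,7]]]'|tail -2;python3 -m creep '[[[0,0,0,7],[0,0,0,7],[0,0,0,1],[0,0,0,0],[0,0,0,0]]]'|tail -2
python3 - <<'E'
from fit import *
p=wrist('w12.png')
v,i=fit(p,'cap','L',(.5654,-.3602,np.radians(158)),.004);show('L',v,i)
plan((*v[:2],.10),np.degrees(v[2])+90)
v,i=fit(p,'cap','S',(.4801,-.2924,np.radians(346)),.004);show('S',v,i)
E
```

```text
grip_width: 1.003
finger_force: 0.0
grip_width: 0.998
finger_force: 0.0
grip_width: 1.001
finger_force: 0.0
grip_width: 1.001
finger_force: 0.0
grip_width: 1.007
finger_force: 0.0
grip_width: 1.0
finger_force: 0.0
grip_width: 0.998
finger_force: 0.0
grip_width: 1.004
finger_force: 0.0
grip_width: 0.999
finger_force: 0.0
L xy [ 0.5654 -0.3599] yaw 157.9 IoU 0.904
shift cm [-3.00e-02 -1.00e-02  1.29e+01] rows 4 each [-0.01 -0.    3.23]
turn 0.2 or -179.8
q [-0.67  0.57  0.13  1.13 -0.01  2.85] yaw x -21.9 tcp [ 0.567 -0.359  0.229] t 29.5167
S xy [ 0.4799 -0.2922] yaw 345.4 IoU 0.892
```

```bash
python3 -m creep '[[[0,0,3.5,0],[0,0,3.5,0],[0,0,3.5,0],[0,0,2.4,0],[0,0,0,0]]]'|tail -2;python3 -m creep '[[[0,0,0,0],[0,0,0,0]]]'|sed -n 2p
python3 - <<'E'
from fit import *
p=wrist()
v,i=fit(p,'cap','L',(.5654,-.3602,np.radians(158)),.004);show('L',v,i)
plan((*v[:2],.032),np.degrees(v[2])+90)
E
```

```text
grip_width: 0.996
finger_force: 0.0
tool_pos: [0.567, -0.3614, 0.1025]
L xy [ 0.5654 -0.3602] yaw 157.7 IoU 0.909
shift cm [-0.24 -0.16  7.13] rows 2 each [-0.12 -0.08  3.56]
turn 0.3 or -179.7
q [-0.67  0.67 -0.03  0.86 -0.01  2.85] yaw x -21.9 tcp [ 0.5674 -0.3617  0.1033] t 30.15
```

```bash
python3 -m creep '[[[-0.2,-0.13,2.5,0],[0,0,2.5,0],[0,0,1.6,0],[0,0,0.4,0],[0,0,0,0]]]'; python3 -m creep '[[[0,0,0,0],[0,0,0,0],[0,0,0,0],[0,0,0,0],[0,0,0,0]]]' 1;  python3 -m creep '[[[0,0,0,0],[0,0,0,0],[0,0,-2,0],[0,0,-3,0],[0,0,-3,0]]]'
```

```text
clock: 30.57
tool_pos: [0.5643, -0.3596, 0.0314]
eef_rot: [[0.927, -0.374, -0.009], [-0.374, -0.927, -0.01], [-0.005, 0.013, -1.0]]
force: [-0.2, -0.1, -0.2]
grip_width: 1.001
finger_force: 0.0
clock: 30.98
tool_pos: [0.5656, -0.3605, 0.0342]
eef_rot: [[0.927, -0.374, -0.006], [-0.374, -0.927, -0.013], [-0.001, 0.014, -1.0]]
force: [-1.5, 1.6, 7.5]
grip_width: 0.762
finger_force: 65.6
clock: 31.4
tool_pos: [0.5647, -0.3585, 0.1125]
eef_rot: [[0.927, -0.374, -0.009], [-0.374, -0.927, -0.01], [-0.005, 0.013, -1.0]]
force: [1.0, -0.4, -1.0]
grip_width: 0.763
finger_force: 67.0
```

```bash
python3 -m creep '[[[0,0,-3,-6.9],[0,0,-3,-6.9],[0,0,-3,-6.9],[0,0,-3,-6.9],[0,0,-1,-6.9]]]'|tail -2
for i in 1; do python3 -m creep '[[[0,0,0,-6.9],[0,0,0,-6.9],[0,0,0,-6.9],[0,0,0,-6.9],[0,0,0,-6.9]]]'|tail -2; python3 -m creep '[[[0,0,0,-6.9],[0,0,0,-6.9],[0,0,0,-6.9],[0,0,0,-6.9],[0,0,0,-6.9]]]'|tail -2; python3 -m creep '[[[0,0,0,-6.9],[0,0,0,-6.9],[0,0,0,-6.9],[0,0,0,-6.9],[0,0,0,-6.9]]]'|tail -2; python3 -m creep '[[[0,0,0,-6.9],[0,0,0,-6.9],[0,0,0,-6.9],[0,0,0,-6.9],[0,0,0,-6.9]]]'|tail -2; python3 -m creep '[[[0,0,0,-6.9],[0,0,0,-6.9],[0,0,0,-6.9],[0,0,0,-6.9],[0,0,0,-6.9]]]'|tail -2; python3 -m creep '[[[0,0,0,-6.9],[0,0,0,-6.9],[0,0,0,0]]]'; done
python3 - <<'E'
from h import *
plan((.672,.198,.24),108)
E
```

```text
grip_width: 0.765
finger_force: 67.0
grip_width: 0.762
finger_force: 67.0
grip_width: 0.766
finger_force: 67.0
grip_width: 0.765
finger_force: 67.0
grip_width: 0.764
finger_force: 67.0
grip_width: 0.765
finger_force: 67.0
clock: 34.15
tool_pos: [0.5664, -0.3576, 0.2426]
eef_rot: [[-0.946, -0.325, -0.007], [-0.325, 0.946, -0.011], [0.011, -0.008, -1.0]]
force: [0.2, 0.3, -0.5]
grip_width: 0.768
finger_force: 67.0
shift cm [-28.02  49.12  -0.45] rows 14 each [-2.    3.51 -0.03]
turn 0.9 or -179.1
q [-0.67  0.56  0.14  1.15 -0.01 -1.  ] yaw x -161.1 tcp [ 0.5664 -0.3576  0.2426] t 34.15
```

```bash
python3 -m creep '[[[-2,3.5,0,0],[-2,3.5,0,0],[-2,3.5,0,0],[-2,3.5,0,0],[-2,3.5,0,0]]]'|tail -2;python3 -m creep '[[[-2,3.5,0,0],[-2,3.5,0,0],[-2,3.5,0,0],[-2,3.5,0,0],[-2,3.5,0,0]]]'|tail -2;python3 -m creep '[[[-2,3.5,0,0],[-2,3.5,0,0],[-2,3.5,0,0],[-2,3.5,0,0],[0,0,0,0]]]'|tail -2;python3 -m creep '[[[0,0,0,0],[0,0,0,0]]]'|sed -n 2p
python3 - <<'E'
from fit import *
o=r.get_obs();R=o['eef_rot'];t=o['tool_pos']
p=wrist('w13.png');z=t[2]-.0302
yw=np.radians(yaw(o)+180)
v,i=fit(p,'cap','L',(t[0],t[1],yw),z);show('held',v,i);h=R.T@(np.r_[v[:2],z]-t);print('held in tool cm',h*100,'tab rel',np.degrees(v[2]-yw))
b,i=fit(p,'cup','L',(.6345,.186,np.radians(17)),.008);show('cupL',b,i)
for m in(.03,-.03):show('',*fit(p,'cup','L',(.6345+m/10,.186,np.radians(17)+m*5),.008))
tg=np.r_[b[:2],.0422+.03]-R@np.r_[h[:2],0];print(tg);plan(tg,np.degrees(b[2])+90-np.degrees(v[2]-yw))
s=grab('side');show('side',*fit(s,'cup','L',(.6345,.186,np.radians(17)),.008))
E
```

```text
grip_width: 0.761
finger_force: 67.0
grip_width: 0.764
finger_force: 67.0
grip_width: 0.762
finger_force: 67.0
tool_pos: [0.6729, 0.1968, 0.2349]
held xy [0.6736 0.196 ] yaw 18.4 IoU 0.945
held in tool cm [-0.0748582  -0.07798356  3.01996757] tab rel -0.37046774243005803
cupL xy [0.6345 0.1853] yaw 19.7 IoU 0.401
 xy [0.6344 0.1856] yaw 19.2 IoU 0.384
 xy [0.6347 0.1856] yaw 19.1 IoU 0.412
[0.63350451 0.18578549 0.07220306]
shift cm [ 3.87  0.42 16.32] rows 5 each [0.77 0.08 3.26]
turn -1.4 or 178.6
q [ 0.18  0.64  0.25  1.2  -0.01 -0.14] yaw x -161.3 tcp [0.6729 0.1959 0.2349] t 35.6167
side xy [0.635  0.1865] yaw 15.9 IoU 0.679
```

View pics/w13.png

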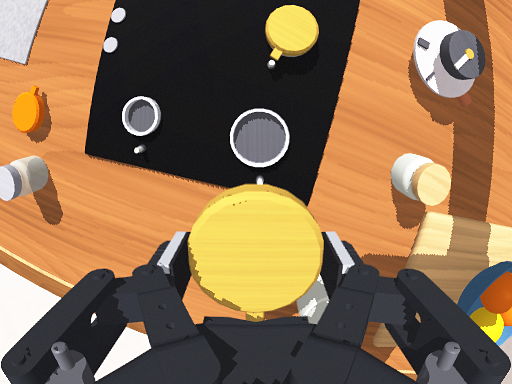

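The large cup is at (259,138) with its electrode at (260,180), partly touching the held cap's outline. I'll refine the angle from the pixels.

Run:
```python
from h import *
p=wrist()
a=p['color'];g=a.min(2).astype(int)
for n,c,e,w in(('L',(259,138),(260,180),34),('S',(142,116),(140,149),23)):
    q=onz(p,c,.020)
    x0,y0=e[0]-8,e[1]-8;sub=(g[y0:y0+12,x0:x0+17]>150);ys,xs=np.nonzero(sub);u=(xs.mean()+x0,ys.mean()+y0)
    print(n,q,u,[(round(np.degrees(np.arctan2(*(onz(p,u,z)-k)[[1,0]])),1),round(np.hypot(*(onz(p,u,z)-k)[:2]),4)) for z in(.022,.026) for k in(q,np.array([.6345,.1856,0]) if n=='L' else np.array([.652,.0442,0]))])
print(g[172:192,252:270])
```

```text
L [0.63513628 0.184293   0.02      ] (np.float64(260.5), np.float64(180.75)) [(np.float64(20.8), np.float64(0.0486)), (np.float64(19.1), np.float64(0.0488)), (np.float64(20.8), np.float64(0.0477)), (np.float64(19.1), np.float64(0.0479))]
S [0.65132427 0.04609025 0.02      ] (np.float64(138.15625), np.float64(149.46875)) [(np.float64(9.7), np.float64(0.0397)), (np.float64(12.5), np.float64(0.0394)), (np.float64(12.0), np.float64(0.039)), (np.float64(15.0), np.float64(0.0388))]
[[ 22  20  15  12  23  13  16   8  23  14  14  14  16  16  13  12  13  17]
 [ 23  22  25  16  24  21  22  16  22  20  16  16  19  21  14  18  22  16]
 [ 22  21  21  17  19  22  21  23  19  20  22  20  21  22  23  25  20  24]
 [ 24  24  21  21  23  22  20  34  44  41  36  14  25  18  20  22  20  20]
 [ 25  23  23  21  21  21  40  75  89  89  76  38  16  23  22  21  20  20]
 [ 20  20  19  24  20  33  75 103 108 102 103  81  24  19  20  24  24  23]
 [ 24  20  18  20  22  52 112 156 194 188 154  98  49  18  25  17  23  24]
 [ 24  23  23  21  24  71 145 236 255 250 219 122  92  14  21  21  22  24]
 [ 22  25  18  20  
[... 181 characters left out ...]
 80   0  16  21  20  20]
 [ 31  36  35  30  29  61 197 255 255 254 255 255  19  25  30  24  13  14]
 [ 63  66  67  65  61  58  97 186 182 179 180 174  51  57  61  48  45  34]
 [ 88  87  88  85  87  80  78  75  72  75  73  76  82  83  83  82  82  70]
 [ 81  80  85  82  85  81  83  79  77  78  80  77  80  81  82  81  83  81]
 [ 84  82  83  83  81  82  82  77  77  79  80  80  81  79  80  81  79  82]
 [ 81  81  80  78  79  80  81  81  80  79  81  78  81  80  77  78  78  76]
 [ 80  82  83  85  81  80  82  79  81  80  82  81  81  79  83  77  80  81]
 [ 84  84  82  81  81  82  82  81  81  72  81  84  78  78  78  76  79  78]
 [ 94  93  96  96  94  94  94  93  91  76  92  89  91  89  85  86  85  85]]
```

```bash
python3 -m creep '[[[1.3,0.14,3,-0.5],[1.3,0.14,3.5,0],[1.27,0.14,3.5,0],[0,0,3,0],[0,0,2,0]]]'|tail -2;python3 -m creep '[[[0,0,1.2,0],[0,0,0,0],[0,0,0,0],[0,0,0,0]]]'|sed -n 2,4p
python3 - <<'E'
from h import *
plan((.6335,.1858,.0422),108.9)
E
```

```text
grip_width: 0.763
finger_force: 67.0
tool_pos: [0.635, 0.1863, 0.0747]
eef_rot: [[-0.944, -0.33, -0.006], [-0.33, 0.944, -0.009], [0.009, -0.007, -1.0]]
force: [0.2, 0.5, 0.4]
shift cm [0.13 0.03 3.25] rows 1 each [0.13 0.03 3.25]
turn 0.4 or -179.6
q [ 0.18  0.69 -0.08  0.81 -0.01 -0.16] yaw x -160.7 tcp [0.635  0.1863 0.0747] t 36.4667
```

```bash
python3 -m creep '[[[0.1,0,1,0],[0,0,0.9,0],[0,0,0.6,0],[0,0,0,0],[0,0,0,0]]]'|sed -n 2,4p
python3 - <<'E'
from fit import *
o=r.get_obs();t=o['tool_pos'];p=wrist()
v,i=fit(p,'cap','L',(t[0],t[1],np.radians(yaw(o)+180)),t[2]-.0302);show('held',v,i);plan((.6335,.1858,.0422),108.9)
E
python3 -m creep '[[[0,0,0.4,0],[0,0,0.4,0],[0,0,0,0],[0,0,0,0]]]'
python3 - <<'E'
from h import *
plan((.6335,.1858,.0422),108.9)
E
```

```text
tool_pos: [0.6319, 0.1859, 0.0472]
eef_rot: [[-0.944, -0.331, -0.01], [-0.331, 0.944, -0.01], [0.013, -0.006, -1.0]]
force: [-0.5, 0.5, -1.5]
held xy [0.6327 0.1851] yaw 18.5 IoU 0.952
shift cm [-0.14 -0.06  0.54] rows 1 each [-0.14 -0.06  0.54]
turn 0.4 or -179.6
q [ 0.18  0.72 -0.11  0.76 -0.01 -0.16] yaw x -160.7 tcp [0.632  0.1859 0.0476] t 36.9333
clock: 37.27
tool_pos: [0.6328, 0.186, 0.0426]
eef_rot: [[-0.944, -0.331, -0.007], [-0.331, 0.944, -0.009], [0.01, -0.006, -1.0]]
force: [-5.3, -1.1, 15.3]
grip_width: 0.764
finger_force: 68.7
shift cm [-0.06 -0.04  0.04] rows 1 each [-0.06 -0.04  0.04]
turn 0.4 or -179.6
q [ 0.18  0.72 -0.11  0.74 -0.01 -0.16] yaw x -160.7 tcp [0.6328 0.186  0.0426] t 37.2667
```

```bash
python3 -m creep '[[[0,0,-0.1,0],[0,0,0,0],[0,0,0,0],[0,0,-0.5,0],[0,0,-2,0]]]' 0|tail -2;python3 -m creep '[[[0,0,-4,0],[0,0,-4,0],[0,0,-4,0],[-2,0,-4,0],[0,0,0,0]]]'|tail -2;python3 -m creep '[[[0,0,0,0],[0,0,0,0]]]'|sed -n 2p
python3 - <<'E'
from fit import *
p=wrist('w14.png')
v,i=fit(p,'cap','L',(.6345,.1855,np.radians(19)),.012);show('seated',v,i)
a=p['color'].min(2).astype(int)
near(p,(.65,.19,.02),60,'w14c.png',5)
b,i=fit(p,'cup','S',(.652,.0445,np.radians(12)),.008);show('cupS',b,i)
plan((.48,-.2923,.2),345.5+90)
s=grab('scene');d=grab('side')
for q in(s,d):
  for k,g in(('L',(.6345,.1855,np.radians(19))),('M',(.507,.18,np.radians(348)))):show(k,*fit(q,'cap',k,g,.012))
E
```

```text
grip_width: 0.997
finger_force: 0.0
grip_width: 0.996
finger_force: 0.0
tool_pos: [0.6511, 0.1937, 0.2222]
seated xy [0.6333 0.1849] yaw 18.3 IoU 0.967
crop x0,y0 195 113 scale 5
cupS xy [0.652  0.0432] yaw 14.5 IoU 0.801
shift cm [ 32.11 -40.2    2.83] rows 13 each [ 2.47 -3.09  0.22]
turn 33.8 or -146.2
q [ 0.18  0.6   0.16  1.14 -0.01 -0.15] yaw x -160.7 tcp [0.6503 0.1935 0.2212] t 38.3167
L xy [0.6324 0.1854] yaw 18.4 IoU 0.947
M xy [0.5061 0.1797] yaw 345.7 IoU 0.717
L xy [0.6332 0.1841] yaw 20.4 IoU 0.949
M xy [0.5075 0.1789] yaw 350.7 IoU 0.937
```

View pics/w14c.png

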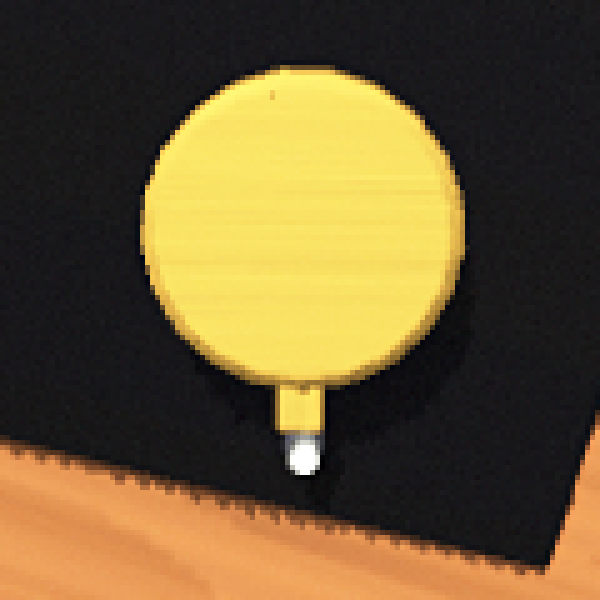

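The large cap is seated at (302,228), with its tab in line with the electrode (303,455). Next is the small cap.

```bash
python3 -m creep '[[[0,0,0,6.8],[0,0,0,6.8],[0,0,0,6.8],[0,0,0,6.8],[0,0,0,6.6]]]' 0.25|tail -2;python3 -m creep '[[[0.33,-3.95,0,0],[0.33,-3.95,0,0],[0.33,-3.95,0,0],[0.33,-3.95,0,0],[0.33,-3.95,0,0]]]'|tail -2;python3 -m creep '[[[0.33,-3.95,0,0],[0.33,-3.95,0,0],[0.33,-3.95,0,0],[0.33,-3.95,0,0],[0.33,-3.95,0,0]]]'|tail -2;python3 -m creep '[[[0.33,-3.95,0,0],[0.33,-3.95,0,0],[0.33,-3.95,0,0],[0,0,0,0],[0,0,0,0]]]'|sed -n 2p
python3 - <<'E'
from fit import *
p=wrist('w15.png')
v,i=fit(p,'cap','S',(.48,-.2923,np.radians(345.5)),.004);show('S',v,i)
plan((*v[:2],.1),np.degrees(v[2])+90)
E
```

```text
grip_width: 0.75
finger_force: 0.0
grip_width: 0.75
finger_force: 0.0
grip_width: 0.752
finger_force: 0.0
tool_pos: [0.48, -0.294, 0.2279]
S xy [ 0.4802 -0.2924] yaw 346.3 IoU 0.926
shift cm [-0.08  0.14 12.8 ] rows 4 each [-0.02  0.04  3.2 ]
turn -0.9 or 179.1
q [-0.67  0.37 -0.2   1.   -0.01 -0.42] yaw x 165.4 tcp [ 0.4805 -0.2926  0.228 ] t 40.1333
```

```bash
python3 -m creep '[[[0,0.1,3.5,-0.8],[0,0,3.5,0],[0,0,3.5,0],[0,0,2.4,0],[0,0,0,0]]]'|tail -2;python3 -m creep '[[[0,0,0,0],[0,0,0,0]]]'|sed -n 2p
python3 - <<'E'
from fit import *
p=wrist()
v,i=fit(p,'cap','S',(.48,-.2923,np.radians(345.5)),.004);show('S',v,i)
plan((*v[:2],.032),np.degrees(v[2])+90)
E
```

```text
grip_width: 0.747
finger_force: 0.0
tool_pos: [0.4817, -0.2924, 0.1014]
S xy [ 0.4804 -0.2923] yaw 346.1 IoU 0.932
shift cm [0.15 0.12 7.01] rows 2 each [0.08 0.06 3.5 ]
turn 0.3 or -179.7
q [-0.67  0.5  -0.36  0.71 -0.01 -0.43] yaw x 166.4 tcp [ 0.4821 -0.293   0.1021] t 40.7667
```

```bash
python3 -m creep '[[[0.12,0.1,2.5,0],[0,0,2.5,0],[0,0,1.5,0],[0,0,0.4,0],[0,0,0,0]]]'|sed -n 2,4p; python3 -m creep '[[[0,0,0,0],[0,0,0,0],[0,0,0,0],[0,0,0,0],[0,0,0,0]]]' 1;  python3 -m creep '[[[0,0,0,0],[0,0,0,0],[0,0,-2,0],[0,0,-3,0],[0,0,-3,0]]]'
```

```text
tool_pos: [0.4794, -0.2924, 0.0318]
eef_rot: [[-0.972, 0.236, -0.009], [0.236, 0.972, -0.01], [0.006, -0.012, -1.0]]
force: [-0.7, -0.3, 0.4]
clock: 41.6
tool_pos: [0.4804, -0.2932, 0.0336]
eef_rot: [[-0.972, 0.236, -0.006], [0.236, 0.972, -0.012], [0.004, -0.013, -1.0]]
force: [-0.2, 1.5, 5.6]
grip_width: 0.531
finger_force: 61.0
clock: 42.02
tool_pos: [0.4797, -0.2915, 0.1129]
eef_rot: [[-0.972, 0.236, -0.01], [0.237, 0.972, -0.01], [0.007, -0.012, -1.0]]
force: [0.3, -0.7, -0.7]
grip_width: 0.53
finger_force: 61.7
```

```bash
python3 -m creep '[[[0,0,-3.2,-6.7],[0,0,-3.2,-6.7],[0,0,-3.2,-6.7],[0,0,-3.2,-6.7],[0,0,0,0]]]'|tail -2;python3 -m creep '[[[-2.8,2.88,0,0],[-2.8,2.88,0,0],[-2.8,2.88,0,0],[-2.8,2.88,0,0],[-2.8,2.88,0,0]]]'|tail -2;python3 -m creep '[[[-2.8,2.88,0,0],[-2.8,2.88,0,0],[-2.8,2.88,0,0],[-2.8,2.88,0,0],[-2.8,2.88,0,0]]]'|tail -2;python3 -m creep '[[[0,0,0,0],[0,0,0,0],[0,0,0,0]]]'|sed -n 2p
python3 - <<'E'
from fit import *
o=r.get_obs();R=o['eef_rot'];t=o['tool_pos']
p=wrist('w16.png');z=t[2]-.0296
yw=np.radians(yaw(o)+180)
v,i=fit(p,'cap','S',(t[0],t[1],yw),z);show('held',v,i);h=R.T@(np.r_[v[:2],z]-t);print('held in tool cm',h*100,'tab rel',np.degrees(v[2]-yw))
b,i=fit(p,'cup','S',(.652,.0437,np.radians(13)),.008);show('cupS',b,i)
tg=np.r_[b[:2],.0716]-R@np.r_[h[:2],0];print(tg);plan(tg,np.degrees(b[2])+90-np.degrees(v[2]-yw))
s=grab('side');show('side',*fit(s,'cup','S',(.652,.0437,np.radians(13)),.008))
E
```

```text
grip_width: 0.533
finger_force: 61.8
grip_width: 0.534
finger_force: 61.8
grip_width: 0.533
finger_force: 61.8
tool_pos: [0.688, 0.0537, 0.2342]
held xy [0.6877 0.0524] yaw 13.3 IoU 0.849
held in tool cm [ 0.02533411 -0.09276955  2.96132208] tab rel 0.2035030643306415
cupS xy [0.652  0.0432] yaw 14.8 IoU 0.939
[0.6520121  0.04413405 0.07158966]
shift cm [ 3.51  0.09 16.31] rows 5 each [0.7  0.02 3.26]
turn -1.5 or 178.5
q [-0.03  0.61  0.21  1.18 -0.01 -0.25] yaw x -166.9 tcp [0.6879 0.0529 0.2343] t 43.5667
side xy [0.6421 0.0602] yaw 22.7 IoU 0.202
```

```bash
python3 -m creep '[[[1.2,0.03,3,-1.2],[1.2,0.03,3.5,0],[1.1,0.03,3.5,0],[0,0,3,0],[0,0,2,0]]]'|tail -2;python3 -m creep '[[[0,0,1.2,0],[0,0,0,0],[0,0,0,0],[0,0,0,0]]]'|sed -n 2,4p
python3 - <<'E'
from h import *
plan((.652,.0441,.0416),104.3)
E
```

```text
grip_width: 0.537
finger_force: 61.8
tool_pos: [0.654, 0.044, 0.0742]
eef_rot: [[-0.969, -0.247, -0.006], [-0.247, 0.969, -0.01], [0.009, -0.008, -1.0]]
force: [-0.3, 0.5, -0.3]
shift cm [0.16 0.09 3.26] rows 1 each [0.16 0.09 3.26]
turn -0.0 or 180.0
q [-0.04  0.68 -0.11  0.79 -0.01 -0.29] yaw x -165.7 tcp [0.654  0.044  0.0742] t 44.3667
```

```bash
python3 -m creep '[[[0.08,0.08,1,0],[0,0,0.9,0],[0,0,0.6,0],[0,0,0,0],[0,0,0,0]]]'|sed -n 2,4p
python3 - <<'E'
from fit import *
o=r.get_obs();t=o['tool_pos'];p=wrist()
v,i=fit(p,'cap','S',(t[0],t[1],np.radians(yaw(o)+180)),t[2]-.0296);show('held',v,i)
E
python3 -m creep '[[[0,0,0.4,0],[0,0,0.35,0],[0,0,0,0],[0,0,0,0]]]'
python3 -m creep '[[[0,0,0,0],[0,0,0,0],[0,0,0,0]]]' |sed -n 2,4p
```

```text
tool_pos: [0.6508, 0.045, 0.0465]
eef_rot: [[-0.969, -0.248, -0.011], [-0.248, 0.969, -0.01], [0.013, -0.007, -1.0]]
force: [0.5, -0.0, 0.7]
held xy [0.6504 0.0439] yaw 13.7 IoU 0.945
clock: 45.17
tool_pos: [0.652, 0.0448, 0.0416]
eef_rot: [[-0.969, -0.248, -0.007], [-0.248, 0.969, -0.01], [0.01, -0.008, -1.0]]
force: [-3.0, -0.2, 9.5]
grip_width: 0.536
finger_force: 62.8
tool_pos: [0.652, 0.0448, 0.0416]
eef_rot: [[-0.969, -0.248, -0.007], [-0.247, 0.969, -0.01], [0.01, -0.008, -1.0]]
force: [-2.2, 1.4, 10.2]
```

```bash
python3 -m creep '[[[0,0,-0.1,0],[0,0,0,0],[0,0,0,0],[0,0,-0.5,0],[0,0,-2,0]]]' 0.2|tail -2;python3 -m creep '[[[0,0,-4,0],[0,0,-4,0],[0,0,-4,0],[-1.5,0,-4,0],[0,0,0,0]]]'|tail -2;python3 -m creep '[[[0,0,0,0],[0,0,0,0]]]'|sed -n 2p
python3 - <<'E'
from fit import *
p=wrist('w17.png')
v,i=fit(p,'cap','S',(.652,.0435,np.radians(14)),.012);show('seated',v,i)
near(p,(.60,.12,.02),80,'w17c.png',5)
plan((.4495,.374,.23))
E
```

```text
grip_width: 0.796
finger_force: 0.0
grip_width: 0.802
finger_force: 0.0
tool_pos: [0.6669, 0.0503, 0.2243]
seated xy [0.6513 0.0435] yaw 14.4 IoU 0.951
crop x0,y0 254 53 scale 5
shift cm [12.99 36.72 -0.75] rows 10 each [ 1.3   3.67 -0.07]
q [-0.03  0.58  0.12  1.12 -0.01 -0.28] yaw x -165.7 tcp [0.6661 0.0502 0.2231] t 46.4667
```

View pics/w17.png

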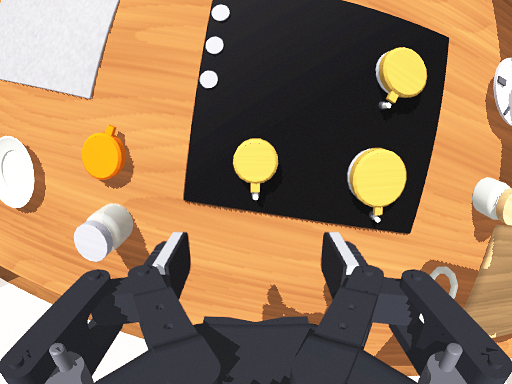

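All three caps are seated and aligned: small (255,161), large (377,178), medium (402,73). Next I'll open the wheel. The wrist joint goes to +160° first, so one grasp covers the whole turn.

```bash
python3 -m creep '[[[0,0,0,7],[0,0,0,7],[0,0,0,7],[0,0,0,7],[0,0,0,7]]]' 0|tail -2;python3 -m creep '[[[0,0,0,7],[0,0,0,7],[0,0,0,7],[0,0,0,7],[0,0,0,7]]]'|tail -2;python3 -m creep '[[[0,0,0,7],[0,0,0,7],[0,0,0,7],[0,0,0,7],[0,0,0,7]]]'|tail -2;python3 -m creep '[[[0,0,0,7],[0,0,0,7],[0,0,0,7],[0,0,0,7],[0,0,0,7]]]'|tail -2;python3 -m creep '[[[0,0,0,0],[0,0,0,0]]]'|sed -n 2p
python3 - <<'E'
from h import *
plan((.4495,.374,.23))
E
```

```text
grip_width: 1.0
finger_force: 0.0
grip_width: 1.004
finger_force: 0.0
grip_width: 0.999
finger_force: 0.0
grip_width: 0.998
finger_force: 0.0
tool_pos: [0.6661, 0.0502, 0.2227]
shift cm [ 13.77 -36.44  -0.77] rows 10 each [ 1.38 -3.64 -0.08]
q [-0.03  0.58  0.12  1.12 -0.01  2.16] yaw x 54.5 tcp [0.6661 0.0502 0.2227] t 48.3
```

```bash
python3 -m creep '[[[1.38,-3.64,0,0],[1.38,-3.64,0,0],[1.38,-3.64,0,0],[1.38,-3.64,0,0],[1.38,-3.64,0,0]]]' |tail -2;python3 -m creep '[[[1.38,-3.64,0,0],[1.38,-3.64,0,0],[1.38,-3.64,0,0],[1.38,-3.64,0,0],[1.38,-3.64,0,0]]]' |tail -2;python3 -m creep '[[[0,0,0,0],[0,0,0,0],[0,0,0,0]]]'|sed -n 2p
cat > wh.py <<'E'
from h import *
def wheel(p,C=(.450,.3735)):
    "rectify: top plane z=.076 -> hub & pointer; plane z=.034 -> marks, dark bars on white flange at r 36..48"
    a=p['color'].astype(int);hsv=cv2.cvtColor(p['color'],cv2.COLOR_RGB2HSV)
    def samp(z,r,th,C): 
        u=proj(p,(C[0]+r*np.cos(th),C[1]+r*np.sin(th),z));return cv2.getRectSubPix(p['color'],(1,1),tuple(map(float,u)))[0,0].astype(int)
    u0=proj(p,(*C,.078)).round().astype(int);x0,y0=u0-10
    h=hsv[y0:y0+21,x0:x0+21];m=(h[...,0]>18)&(h[...,0]<34)&(h[...,1]>120)&(h[...,2]>120)
    ys,xs=np.nonzero(m);hub=onz(p,(xs.mean()+x0,ys.mean()+y0),.078);print('hub',hub.round(4),m.sum())
    # flange: white (bright, low saturation)
    th=np.radians(np.arange(0,360,1.))
    A=np.array([np.mean([samp(.0755,rr,t,hub).min() for rr in(.014,.017,.020,.023,.025)]) for t in th])
    k=A.argmax();w=np.clip(A-(.5*(A.max()+np.median(A))),0,None);ptr=np.degrees(np.angle((w*np.exp(1j*th)).sum()));print('pointer',round(ptr,1),A.max().round(),np.median(A).round())
    B=np.array([np.mean([samp(.034,rr,t,hub).max() for rr in(.039,.042,.045)]) for t in th])
    d=B<150
    i=0;runs=[]
    dd=np.r_[d,d];
    while i<360:
        if dd[i] and not dd[i-1]:
            j=i
            while dd[j] and j<i+200:j+=1
            runs.append((i,j-1,round(B[np.arange(i,j)%360].min())));i=j
        else:i+=1
    print('dark runs at r42',runs)
    return hub,ptr
E
python3 - <<'E'
from wh import *
p=wrist('w18.png');hub,_=wheel(p);plan((*hub[:2],.1));plan((.450,.3735,.068))
E
```

```text
grip_width: 0.997
finger_force: 0.0
grip_width: 0.998
finger_force: 0.0
tool_pos: [0.4518, 0.3743, 0.2229]
hub [0.4539 0.3727 0.078 ] 128
pointer -30.5 255.0 141.0
dark runs at r42 [(276, 276, 149), (331, 332, 120)]
shift cm [ 0.19  0.21 12.29] rows 3 each [0.06 0.07 4.1 ]
q [ 0.57  0.43 -0.13  1.03 -0.    2.76] yaw x 54.3 tcp [0.4523 0.3738 0.223 ] t 49.4333
shift cm [ 0.07 -0.14 15.5 ] rows 4 each [ 0.02 -0.04  3.87]
q [ 0.57  0.43 -0.13  1.03 -0.    2.76] yaw x 54.3 tcp [0.4523 0.3738 0.223 ] t 49.4333
```

```bash
python3 -m creep '[[[0,0,3.8,0],[0,0,3.8,0],[0,0,3.8,0],[0,0,3,0],[0,0,1,0]]]' |tail -2;python3 -m creep '[[[0,0,0,0],[0,0,0,0]]]'|sed -n 2p
python3 - <<'E'
from wh import *
p=wrist('w19.png');plan((.4512,.3733,.068))
E
```

```text
grip_width: 1.002
finger_force: 0.0
tool_pos: [0.4516, 0.3725, 0.07]
shift cm [-0.05 -0.09  0.31] rows 1 each [-0.05 -0.09  0.31]
q [ 0.57  0.58 -0.31  0.69 -0.    2.76] yaw x 54.3 tcp [0.4523 0.3732 0.0711] t 50.0667
```

```bash
python3 -m creep '[[[0,-0.08,0.25,0],[0,0,0,0],[0,0,0,0]]]' |tail -2;python3 -m creep '[[[0,0,0,0],[0,0,0,0],[0,0,0,0],[0,0,0,0],[0,0,0,0]]]' 1
python3 - <<'E'
from h import *
o=r.get_obs();print('tool force',o['eef_rot'].T@o['force'],o['torque']);plan((.4512,.3733,.068))
E
```

```text
grip_width: 0.995
finger_force: 0.0
clock: 50.73
tool_pos: [0.4528, 0.3724, 0.0688]
eef_rot: [[0.584, 0.812, -0.003], [0.812, -0.584, -0.013], [-0.012, 0.005, -1.0]]
force: [3.9, -6.2, 8.5]
grip_width: 0.661
finger_force: 62.5
tool force [-2.82871128  6.83191099 -8.46108393] [-1.41193552 -0.98198088  0.0890161 ]
shift cm [-0.02 -0.18  0.08] rows 1 each [-0.02 -0.18  0.08]
q [ 0.57  0.58 -0.31  0.68 -0.01  2.76] yaw x 54.3 tcp [0.4528 0.3724 0.0688] t 50.7333
```

```bash
python3 -m creep '[[[0.1,0.2,0,0],[0,0,0,0],[0,0,0,0]]]'
python3 -m creep '[[[0,0,0,-5],[0,0,0,-7],[0,0,0,-7],[0,0,0,-7],[0,0,0,-7]]]'
python3 -m creep '[[[0,0,0,-7],[0,0,0,-7],[0,0,0,-7],[0,0,0,-6],[0,0,0,0]]]'
python3 - <<'E'
from h import *
o=r.get_obs();print('tool force',o['eef_rot'].T@o['force'],o['torque']);plan((.4539,.3727,.068))
E
```

```text
clock: 50.98
tool_pos: [0.4529, 0.3723, 0.0687]
eef_rot: [[0.584, 0.812, -0.007], [0.812, -0.584, -0.012], [-0.014, 0.002, -1.0]]
force: [-2.2, -4.6, 12.7]
grip_width: 0.66
finger_force: 63.1
clock: 51.4
tool_pos: [0.4532, 0.3723, 0.0687]
eef_rot: [[0.041, 0.999, -0.006], [0.999, -0.041, -0.012], [-0.013, -0.005, -1.0]]
force: [-2.6, -5.4, 10.6]
grip_width: 0.658
finger_force: 62.8
clock: 51.82
tool_pos: [0.4534, 0.3724, 0.0687]
eef_rot: [[-0.415, 0.91, -0.006], [0.91, 0.415, -0.012], [-0.008, -0.01, -1.0]]
force: [-1.7, -6.3, 11.3]
grip_width: 0.663
finger_force: 62.7
tool force [ -5.1290328   -4.2937875  -11.22549745] [-0.774726   -0.80358132 -0.02202619]
shift cm [0.01 0.06 0.07] rows 1 each [0.01 0.06 0.07]
q [ 0.57  0.58 -0.31  0.69 -0.01  1.71] yaw x 114.5 tcp [0.4534 0.3724 0.0687] t 51.8167
```

```bash
python3 -m creep '[[[0,0,0,-7],[0,0,0,-7],[0,0,0,-7],[0,0,0,-7],[0,0,0,-7]]]'|tail -3;python3 -m creep '[[[0,0,0,-7],[0,0,0,-7],[0,0,0,-7],[0,0,0,-7],[0,0,0,-7]]]'|tail -3;python3 -m creep '[[[0,0,0,-7],[0,0,0,-7],[0,0,0,-7],[0,0,0,-7],[0,0,0,-7]]]'|tail -3;python3 -m creep '[[[0,0,0,-7],[0,0,0,-7],[0,0,0,-7],[0,0,0,-7],[0,0,0,-7]]]'|tail -3;python3 -m creep '[[[0,0,0,-7],[0,0,0,-7],[0,0,0,-7],[0,0,0,-7],[0,0,0,-7]]]'|tail -3
python3 -m creep '[[[0,0,0,-7],[0,0,0,-7],[0,0,0,-7],[0,0,0,-7],[0,0,0,0]]]'
python3 - <<'E'
from wh import *
o=r.get_obs();print(o['torque']);plan((.4539,.3727,.068));p=wrist('w20.png')
try: wheel(p,(.4535,.3725))
except Exception as e: print(e)
E
```

```text
force: [-1.6, -6.9, 9.1]
grip_width: 0.66
finger_force: 62.6
force: [0.0, -6.7, 10.3]
grip_width: 0.663
finger_force: 62.7
force: [0.7, -4.9, 9.7]
grip_width: 0.663
finger_force: 62.7
force: [-0.4, -3.2, 11.4]
grip_width: 0.662
finger_force: 62.8
force: [-2.0, -3.9, 10.6]
grip_width: 0.658
finger_force: 62.8
clock: 54.32
tool_pos: [0.4528, 0.373, 0.0687]
eef_rot: [[0.738, -0.675, -0.007], [-0.675, -0.738, -0.01], [0.001, 0.012, -1.0]]
force: [-2.1, -4.0, 11.8]
grip_width: 0.668
finger_force: 62.9
[-0.50835938  0.28918341  0.11065791]
shift cm [ 0.1  -0.05  0.07] rows 1 each [ 0.1  -0.05  0.07]
q [ 0.57  0.58 -0.31  0.69 -0.   -1.84] yaw x -42.5 tcp [0.4528 0.373  0.0687] t 54.3167
hub [0.4546 0.3715 0.078 ] 296
pointer -123.6 174.0 80.0
dark runs at r42 [(52, 193, 27), (200, 222, 39), (265, 278, 70), (329, 332, 127)]
```

```bash
python3 -m creep '[[[0,0,0,-7],[0,0,0,-7],[0,0,0,-7],[0,0,0,-7],[0,0,0,-7]]]'|tail -3;python3 -m creep '[[[0,0,0,-1],[0,0,0,0],[0,0,0,0],[0,0,0,0]]]'
python3 - <<'E'
from wh import *
p=wrist('w21.png');print(yaw())
wheel(p,(.4535,.3725))
E
```

```text
force: [-2.6, -5.6, 12.5]
grip_width: 0.658
finger_force: 63.0
clock: 55.12
tool_pos: [0.4527, 0.3727, 0.0687]
eef_rot: [[0.993, -0.116, -0.008], [-0.116, -0.993, -0.011], [-0.006, 0.012, -1.0]]
force: [-2.3, -5.4, 13.2]
grip_width: 0.66
finger_force: 63.0
-6.687346672973904
hub [0.455  0.3722 0.078 ] 313
pointer -90.2 234.0 152.0
dark runs at r42 [(90, 93, 123), (97, 121, 48), (219, 224, 121), (240, 254, 54), (276, 278, 83), (328, 332, 83)]
```

```bash
python3 -m creep '[[[0,0,0,-1],[0,0,0,0],[0,0,0,0]]]'|sed -n 3p; python3 -m creep '[[[0,0,0,0],[0,0,0,0],[0,0,0,0],[0,0,-3,0],[0,0,-4,0]]]' 0|tail -2;python3 -m creep '[[[0,0,-4,0],[0,0,-4,0],[0,0,0,0],[0,0,0,0],[0,0,0,0]]]'|sed -n 2p
python3 - <<'E'
from wh import *
p=wrist('w22.png');wheel(p,(.4535,.3725))
a=p['color'].astype(int)
for C in((.4535,.3725),):
    th=np.radians(np.arange(255,290,1.))
    print([int(np.mean([p['color'][tuple(proj(p,(C[0]+r*np.cos(t),C[1]+r*np.sin(t),.034)).round().astype(int)[::-1])].max() for r in(.040,.043,.046)])) for t in th])
plan((.4535,.3725,.3))
E
```

```text
eef_rot: [[0.995, -0.099, -0.008], [-0.099, -0.995, -0.011], [-0.006, 0.011, -1.0]]
grip_width: 0.998
finger_force: 0.0
tool_pos: [0.4532, 0.3747, 0.2165]
hub [0.4547 0.3718 0.078 ] 132
pointer -90.1 255.0 139.0
dark runs at r42 [(276, 277, 116), (331, 332, 143)]
[255, 255, 255, 255, 255, 255, 255, 255, 255, 255, 255, 219, 156, 149, 152, 155, 156, 157, 156, 153, 153, 156, 141, 93, 147, 208, 224, 221, 237, 255, 255, 255, 255, 255, 255]
shift cm [ 0.01  0.27 -8.44] rows 3 each [ 0.    0.09 -2.81]
q [ 0.57  0.43 -0.14  1.01 -0.   -2.48] yaw x -5.7 tcp [0.4527 0.3743 0.2155] t 56.3
```

Run:
```python
from fit import *
s=grab('scene','fs.png');d=grab('side','fd.png')
for n,q in(('scene',s),('side',d)):
    for k,g in(('L',(.6345,.1855,np.radians(19))),('M',(.507,.18,np.radians(348))),('S',(.652,.0435,np.radians(14)))):show(n+k,*fit(q,'cap',k,g,.012))
    for l in('scraper','salt','sugar','spoon','saucer'): print(l,[(np.round(x['bbox']).astype(int).tolist(),round(x['score'],2)) for x in spotter.search_frame(q,l)[:2]])
    print('scraper ends',[proj(q,(.394,y,.012)).round() for y in(-.36,-.223)])
print(r.get_obs()['clock'])
```

```text
sceneL xy [0.6322 0.1853] yaw 17.4 IoU 0.941
sceneM xy [0.5052 0.1802] yaw 348.0 IoU 0.923
sceneS xy [0.6504 0.0441] yaw 12.7 IoU 0.916
scraper [([159, 161, 43, 13], 0.56)]
salt [([223, 251, 21, 28], 0.86), ([320, 222, 18, 15], 0.73)]
sugar [([379, 195, 27, 26], 0.59)]
spoon [([254, 158, 37, 4], 0.75), ([381, 194, 25, 24], 0.16)]
saucer [([146, 249, 39, 33], 0.74), ([278, 221, 14, 13], 0.28)]
scraper ends [array([158., 168.]), array([199., 166.])]
sideL xy [0.6332 0.1839] yaw 20.9 IoU 0.954
sideM xy [0.5087 0.1791] yaw 350.6 IoU 0.914
sideS xy [0.6517 0.0431] yaw 14.2 IoU 0.918
scraper [([273, 301, 22, 22], 0.32)]
salt [([193, 158, 12, 28], 0.8)]
sugar [([218, 298, 20, 28], 0.77)]
spoon []
saucer [([200, 129, 28, 19], 0.69)]
scraper ends [array([304., 136.]), array([304., 160.])]
56.9
```

All the caps, the scraper and the other kitchen things are where they should be, so I'm handing the job in.

```bash
python3 -c "
from bench import workorder;print(workorder.close_job())"
```

```text
the job is handed in; nothing more can be done
None
```

Job handed in at about 57 s with no verdict returned: by my measurements the gas was shut first, all three caps are seated with tabs on their electrodes, the wheel is open to about 300°, and the scraper lies flat on the mat; I viewed 16 pictures, over the limit of 14.

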